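# Nip up the weeping cap on the spare water feed of a coffee bar

### The job

The brass hex cap on the spare water feed, on the steel plate beside the jug tap, is loose and weeps. Slip the adjustable wrench flat over it, roll its worm until the jaws just fit the hex, then swing the handle clockwise (seen from above) until the cap comes up tight against its stop. Leave the wrench sitting snugly on the cap, and everything else on the counter where it is.

Things in the scene. Friction and masses are not known exactly. Their poses are not given: they have to be found in the camera images.
- water_point: Fixed satin steel deck plate, 130 x 230 x 5 mm, origin under its centre on the counter, long side along its y. A chrome jug-filler tap with a blue lever, 112 mm tall, stands at y = +62 mm (spout to x = -80 mm). The capped spare feed is at y = -55 mm: a brass flange 34 mm across, its top 8 mm above the counter, the hex cap on it.
- cap_top (a point): Centre of the top of the brass hex cap, 23 mm above the counter, on the cap's vertical axis. Hex 24 mm across flats, 27.7 mm across corners, 15 mm high, its foot 8 mm above the counter. The frame turns with the cap: x is square to one pair of flats (flats every 60 degrees), z up.
- cap (a joint): Angle of the cap in rad, growing clockwise seen from above (tightening); 0 is tight, a hard stop; starts at -1.05 to -0.8. Stiff: about 0.3 N m (2 N pushed square on the handle 150 mm out); stays where it is left. Up to 5 N there is plenty: over about 0.6 N m on the stopped cap can force the jaws open.
- wrench: Loose steel adjustable wrench, 250 mm long, 0.45 kg, flat on the counter, right face up. Origin on its underside at the centre of a 24 mm hex held against the fixed jaw; x out of the open mouth, y to the sliding jaw, z up. Head 15 mm thick, y from -30 to +38 mm. Put on the cap it rests on the brass flange and its handle's end on the counter, leaning 2 to 3 degrees.
- mouth (a point): 7.5 mm above the wrench's origin: where the snug hex's axis passes. Fixed jaw face: plane y = -12 mm (x -18 to +13 mm). Sliding jaw face: y = +19.5 mm + joint jaw (x -16.5 to +11 mm). Throat at x = -17 mm. With the jaws still open the room between them is centred about 4 mm from here to +y.
- grip (a point): Middle of the handle near the balance point, at (-81, 30, 6) mm in the wrench's frame. The handle is a flat bar 12 mm thick (underside z = 0), 25.5 mm wide here; it runs from the head along (-0.924, 0.383) in the wrench's frame, its centre line through (0, -4 mm), and ends 226 mm from the origin.
- handle_end (a point): Middle of the handle near its end, at (-176, 69, 6) mm in the wrench's frame; bar 12 mm thick, 27 mm wide.
- worm_top (a point): Top of the knurled worm, at (-37, 6, 18.7) mm in the wrench's frame: a dark ribbed roller 18 mm in diameter and 18 mm long, axis along the wrench's y, in a window of the head; its top stands 3.7 mm proud of the head's face.
- worm (a joint): Angle of the worm in rad; turns on and on. Grows when its top is dragged towards the mouth (wrench +x), which closes the jaw by 0.8 mm per rad (0.09 mm per mm of drag); the other way opens it. Needs about 4 N of drag on top: press with 6 to 10 N, the knurl grips well (friction about 1). Stays where it is left; stalls or slips under the finger when the jaws are snug.
- jaw (a joint): Slide of the movable jaw in m, 0 at 31.5 mm between the jaw faces, positive wider: opening = 31.5 mm + value. Starts at -0.001 to +0.001; limits -14 and +3 mm. Geared to the worm: moves only with it. About -0.0075 when snug on the cap.
- tamper: Loose bystander: brown coffee tamper, 58 mm across, 84 mm tall, standing to the left. Origin under its foot.
- milk_jug: Loose bystander: open steel milk jug with a handle, 86 mm across, 95 mm tall, standing to the left. Origin under its foot.
- cup: Loose bystander: white espresso cup, 68 mm across, 58 mm tall, standing to the right. Origin under its foot.
- screwdriver: Loose bystander: screwdriver with a dark green handle, 190 mm long, 26 mm thick, lying between the robot and the water point. Origin under its middle.
- brass_tee: Loose bystander: spare brass tee fitting, 66 mm long, 26 mm thick, lying to the right. Origin under its middle.
Not all that is in view belongs to the job. What is shaped like the wrench but red is not meant.

How it is judged:
On the way, in this order (a step that is already met when the one before it is completed fails the run):
1. the wrench lies flat on the cap with its jaws closed to fit the hex (opening under 25.5 mm on the 24 mm hex) (horizontal distance between mouth and cap_top below 0.008 m and height (world z) of mouth below 0.022 m and angle between wrench's own z axis and vertical below 0.12 rad and value of joint jaw below -0.006 m), for 0.2 s.
2. the cap is turned tight with the wrench on it (all of step 1 and value of joint cap above -0.07 rad), for 0.2 s.
At the end, for the whole second after the job is handed in: The cap is within 0.07 rad of its tight stop; the wrench lies at rest and flat (lean under 0.12 rad) on the cap, its mouth point within 8 mm of the cap's axis and less than 22 mm above the counter, the jaw opening under 25.5 mm (all of step 2 and linear speed of wrench below 0.02 m/s); the robot touches nothing.
It fails at once if a bystander (tamper, milk jug, cup, screwdriver, brass tee) is moved by more than 40 mm (distance of any of tamper, milk_jug, cup, screwdriver, brass_tee from where it was at the start of the episode above 0.04 m).
It also fails if it takes over 72 s, if anything falls off the work surface, if the arm or the gripper's body presses on something with over 40 N, if the wrist force passes 120 N, or if a joint passes its speed limit or range.

### The arm

A 6-joint arm with a two-finger parallel gripper is mounted at the origin on the work surface. World frame = base frame: x ahead of the robot, y to its left, z up, the work surface at z = 0. Lengths are in m, angles in rad, forces in N, time in s.
With the tool pointing down it reaches from about 0.225 to 0.875 m from the base axis. Payload 3.4 kg.
Tool frame: the origin (TCP) lies midway between the tips of the shut fingers; the grasp point (between the pads) lies 19 mm behind it; x points along the fingers, z is the direction in which the jaws open and shut, and the axes are right-handed (so a half turn about x gives the same grasp; the last joint's range is limited). The gripper opens to 85 mm and grips with 20 to 120 N. Pads are 22 mm wide; open, the fingers measure 114 mm over their backs; the gripper's body (76 mm by 85 mm) begins 54 mm behind the grasp point. The pads swing forward as they close: fully open they stand 13 mm farther back than shut.
Start: joints at [-1.435, 0.276, 1.505, -0, 1.361, -0.121], TCP at [0.146, -0.556, 0.231] pointing down, gripper open.
Joint ranges: [-2.89, 2.89], [-0.75, 2.08], [0.22, 2.7], [-1.18, 4.32], [0.11, 2.71], [-2.7, 2.7]. Speed limits (rad/s): [2.57, 2.57, 3.14, 3.14, 3.14, 3.14].

### API

Orientations are given as a unit quaternion [w, x, y, z].
In Python, from rig import manip, eyes gives the robot as it stands. The module is installed in compiled form; this text tells all that it offers.
- The arm moves only by the shell command python3 -m crank 'ROWS' [FORCE]. ROWS is JSON, a list of rows, each a list of 7 numbers: the shift along the tool's x, y, z in cm, then the turn, a rotation vector about the tool's x, y, z in degrees, then the finger opening in cm, from 0 to 8.54. A call has 1 to 5 rows; each row is the pose to reach, as a shift and turn from the pose commanded when the call began, along the tool's axes at that moment; what a row does not reach only later rows make up. A row lasts 1/8 s, in which the tool goes at most 62.5 mm and 10.7 degrees, less where a joint would pass 70% of its speed; a pose out of reach is approached as far as the arm can. A call with a gripper value outside its range is refused whole. The fingers move at their own pace and stop on an object; FORCE is the grip in N (left out, the last holds). Time passes only in rows, so rows that repeat a pose let the fingers close. It gives the time, the measured TCP pose, the force and the opening at its end, in the units of the state.
- manip.get_state(): the state, without advancing time (a new reading comes with each control period).
- eyes.get_image(name): name is "scene" or "top" or "wrist"; returns a dict with "color" (400x640x3 uint8, blue, green, red), "z_map" (400x640 float32, m along the optical axis (not along the pixel's ray), 0 where there is no reading), "vertical_fov" (degrees; the focal length in pixels is half the picture's height over the tangent of half this angle, whatever the lens; pixels are square), "cx", "cy" (the principal point, pixels), "eye" and "attitude" of the camera in the world. Camera axes: x right, y up, looking along -z (the intrinsics and any distortion apply to the point x, -y, -z); pixel columns grow to the right and rows downward; lengths in m; the calibration is good to about 2 mm. A picture is of the moment at which its call begins.
- manip.sign_off(): hands the job in, once; it reports no verdict.
The state is a dict: "clock": time; "qpos": joint angles; "qd": joint speeds; "effort": joint torques, N m; "position": TCP position; "ee_rot": TCP orientation; "contact_force": force on the tool from outside, world axes, zero at the start; "moment": the same for the moment, N m; "width": finger opening in m.
Only numpy, scipy, OpenCV 4.12 (cv2) and the standard library are available. Lean on these libraries where they do the work, as an engineer would, in place of code of your own. Each camera call takes 0.05 s, during which the arm holds its last target.

## Working session

There is one attempt and no reset: what is moved stays moved. The work goes in short steps, Python scripts to look and compute and a shell command to move; the robot and the scene stay as the last step left them, time stands still between calls to the robot, and variables do not carry over. Pictures are saved under pics/ and viewed, and the job is handed in when it is done.

```bash
mkdir -p pics; cat > h.py <<'E'
import numpy as np, cv2
from rig import manip, eyes
from scipy.spatial.transform import Rotation as R
def rot(q): return R.from_quat([q[1],q[2],q[3],q[0]]).as_matrix()
def cloud(im):
    z=im["z_map"];h,w=z.shape;f=h/2/np.tan(np.radians(im["vertical_fov"])/2)
    u,v=np.meshgrid(np.arange(w),np.arange(h))
    P=np.stack([(u-im["cx"])/f*z,-(v-im["cy"])/f*z,-z],-1)
    a=np.array(im["attitude"]); M=rot(a) if a.size==4 else a
    return P@M.T+np.array(im["eye"])
E
python3 - <<'E'
from h import *
print(manip.get_state())
for n in ["scene","top","wrist"]:
    im=eyes.get_image(n); cv2.imwrite(f"pics/{n}0.png",im["color"]); np.save(f"pics/{n}0.npy",im,allow_pickle=True)
    print(n,{k:v for k,v in im.items() if k not in("color","z_map")})
E
```

```text
{'clock': 0.0, 'qpos': array([-1.43500754e+00,  2.76612615e-01,  1.50614957e+00,  7.82002972e-06,
        1.36068470e+00, -1.20995200e-01]), 'qd': array([-0.00052351,  0.00068611,  0.00183434,  0.00158475,  0.00131969,
       -0.00078858]), 'effort': array([ 7.00025066e-04, -4.16766143e+01, -2.45802587e+01,  4.69669351e-05,
        1.11975460e-02, -1.78038260e-05]), 'position': array([ 0.14596146, -0.55561816,  0.23042311]), 'ee_rot': array([ 0.55943863,  0.43232708,  0.56036878, -0.43140299]), 'contact_force': array([-0.13708635,  0.24769492, -0.46280477]), 'moment': array([-0.01417879,  0.02511342, -0.05256397]), 'width': 0.08557669044866109}
scene {'vertical_fov': 49.71744562040368, 'cx': 325.9774986464764, 'cy': 199.43227440718522, 'eye': array([ 1.14494193, -0.14308158,  0.97441597]), 'attitude': array([0.72125789, 0.26949607, 0.23334474, 0.59389322])}
top {'vertical_fov': 43.58761248945059, 'cx': 316.7557681163436, 'cy': 198.4289126692909, 'eye': array([0.19484946, 0.03092408, 1.42029601]), 'attitude': array([ 0.71660409,  0.03804549, -0.05549803, -0.69422697])}
wrist {'vertical_fov': 64.82444038807566, 'cx': 318.8572021261296, 'cy': 198.7355428935401, 'eye': array([ 0.21699148, -0.53788083,  0.37217501]), 'attitude': array([ 0.7834492 , -0.11455305,  0.08918976, -0.60425999])}
```

View pics/scene0.png

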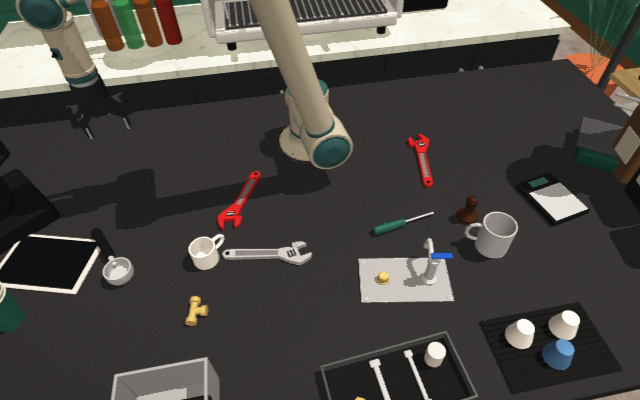

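View pics/top0.png

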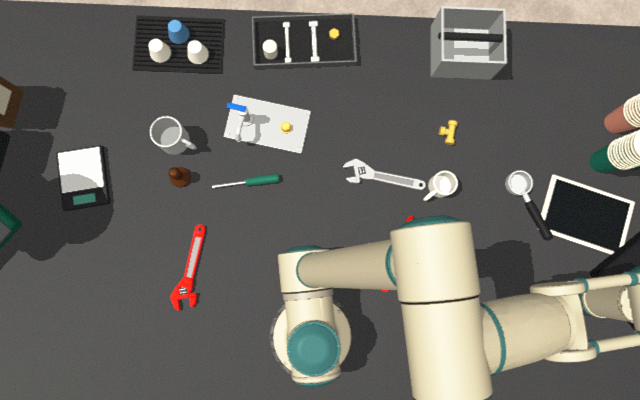

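View pics/wrist0.png

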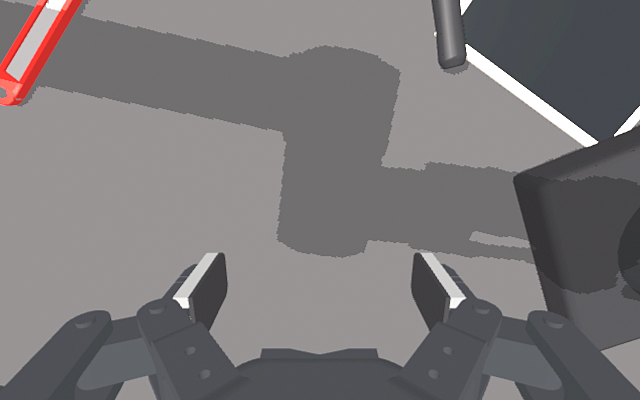

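The scene view shows the silver wrench (225-310, 253) with the cap at (383,278). In the top view the cap is at (286,127), the wrench head at (360,172) and its handle end at (424,184), right beside the cup (442,184).

```bash
python3 - <<'E'
from h import *
for n,(x0,x1,y0,y1) in {"top":(210,470,80,220),"scene":(180,470,220,330)}.items():
    im=np.load(f"pics/{n}0.npy",allow_pickle=True).item(); P=cloud(im)
    c=cv2.resize(im["color"][y0:y1,x0:x1],None,fx=2.7,fy=2.7,interpolation=cv2.INTER_CUBIC); cv2.imwrite(f"pics/{n}0c.png",c)
im=np.load("pics/top0.npy",allow_pickle=True).item(); P=cloud(im)
for p in [(286,127),(286,150),(360,172),(424,184),(400,181),(442,184),(228,135),(308,105),(234,97),(300,150)]: print(p,P[p[1],p[0]].round(4))
im=np.load("pics/scene0.npy",allow_pickle=True).item(); P2=cloud(im)
for p in [(383,278),(383,295),(300,254),(240,253),(205,255)]: print(p,P2[p[1],p[0]].round(4))
E
```

```text
(286, 127) [0.5858 0.0937 0.0206]
(286, 150) [0.5216 0.0917 0.0064]
(360, 172) [ 0.4634 -0.1227  0.013 ]
(424, 184) [ 0.4356 -0.3083  0.0086]
(400, 181) [ 0.4416 -0.2385  0.0108]
(442, 184) [ 0.4384 -0.362   0.0028]
(228, 135) [0.5598 0.2605 0.0064]
(308, 105) [0.6596 0.0326 0.0025]
(234, 97) [0.6727 0.2485 0.0105]
(300, 150) [0.5235 0.0514 0.0047]
(383, 278) [0.5991 0.0912 0.0238]
(383, 295) [0.6352 0.0827 0.004 ]
(300, 254) [ 0.4697 -0.1037  0.0016]
(240, 253) [ 0.4378 -0.2634  0.0067]
(205, 255) [ 0.4622 -0.3463  0.0558]
```

View pics/top0c.png

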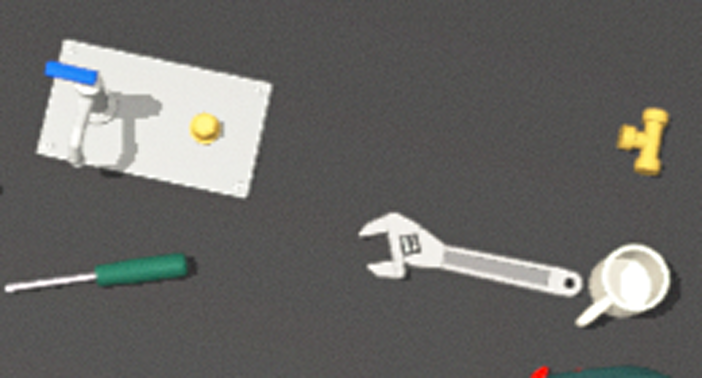

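View pics/scene0c.png

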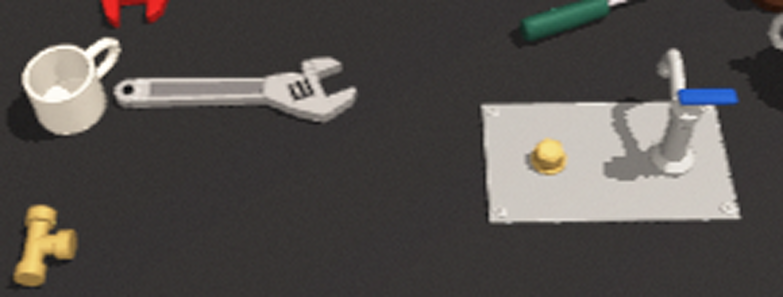

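```bash
cat >> h.py <<'E'
def down(yaw):  # tool x = -z world, tool z (jaw axis) at yaw
    x=np.array([0,0,-1.]);z=np.array([np.cos(yaw),np.sin(yaw),0]);return np.stack([x,np.cross(z,x),z],1)
def plan(p,yaw_deg,s=None):
    s=s or manip.get_state(); M=rot(s["ee_rot"]); p=np.array(p,float)
    best=None
    for k in (0,180):
        Rn=down(np.radians(yaw_deg+k)); rv=R.from_matrix(M.T@Rn).as_rotvec(degrees=True)
        if best is None or np.linalg.norm(rv)<np.linalg.norm(best): best=rv
    print("shift cm",(M.T@(p-s["position"])*100).round(2),"turn",best.round(2),"alt turn x +-180"); 
def st():
    s=manip.get_state(); M=rot(s["ee_rot"]);print("t",round(s["clock"],2),"p",s["position"].round(4),"zaxis",np.degrees(np.arctan2(M[1,2],M[0,2])).round(1),"tilt",M[2,0].round(4),"F",s["contact_force"].round(2),"M",s["moment"].round(2),"w",round(s["width"],4),"q6",s["qpos"].round(2));return s
E
python3 - <<'E'
from h import *
s=st(); M=rot(s["ee_rot"]); print(M.round(3))
im=np.load("pics/wrist0.npy",allow_pickle=True).item()
print("cam in tool",M.T@(im["eye"]-s["position"])); A=rot(im["attitude"]); print("cam axes in tool\n",(M.T@A).round(3))
d=-A[:,2]; 
# view center offset at z~0.02 from tcp when tcp at .23
t=(im["eye"][2]-.02)/-d[2]; hit=im["eye"]+t*d; print(hit, "in tool",M.T@(hit-s["position"]))
E
```

```text
t 0.15 p [ 0.146  -0.5558  0.2306] zaxis -75.3 tilt -1.0 F [ 0.12 -0.28  0.82] M [-0.01  0.05 -0.01] w 0.0856 q6 [-1.44  0.28  1.51  0.    1.36 -0.12]
[[-0.     0.967  0.254]
 [ 0.001  0.254 -0.967]
 [-1.     0.    -0.001]]
cam in tool [-0.14152321  0.07325436  0.00054346]
cam axes in tool
 [[-0.     0.287 -0.958]
 [-0.     0.958  0.287]
 [ 1.     0.    -0.   ]]
[ 0.11470788 -0.56424504  0.02      ] in tool [ 0.21063436 -0.03243048  0.00054929]
```

```bash
python3 - <<'E'
from h import *
plan([.575,.09,.19],-75.3)
E
```

```text
shift cm [  4.14  57.89 -51.56] turn [ 0.01 -0.08 -0.01] alt turn x +-180
```

```bash
python3 -m crank '[[0,29,-26,0,0,0,8.54],[0,29,-26,0,0,0,8.54],[0,29,-26,0,0,0,8.54],[0,29,-26,0,0,0,8.54],[0,29,-26,0,0,0,8.54]]'; python3 -c "
from h import *
st();plan([.575,.09,.19],-75.3)"
```

```text
clock: 0.78
position: [0.3188, -0.2935, 0.2312]
ee_rot: [0.56, 0.432, 0.56, -0.432]
contact_force: [0.2, -1.0, 0.1]
width: 0.0855
t 0.78 p [ 0.3188 -0.2935  0.2312] zaxis -75.3 tilt -1.0 F [ 0.19 -0.97  0.09] M [-0.06  0.05 -0.02] w 0.0855 q6 [-0.91  0.06  1.78  0.    1.3   0.41]
shift cm [  4.13  34.49 -30.62] turn [-0.03  0.02 -0.02] alt turn x +-180
```

```bash
python3 -m crank '[[0,34.5,-30.6,0,0,0,8.54],[0,34.5,-30.6,0,0,0,8.54],[0,34.5,-30.6,0,0,0,8.54],[0,34.5,-30.6,0,0,0,8.54],[0,34.5,-30.6,0,0,0,8.54]]';  python3 -m crank '[[4,34.5,-30.6,0,0,0,8.54]]'; python3 -c "
from h import *
st();plan([.575,.09,.19],-75.3)"
```

```text
clock: 1.4
position: [0.4923, -0.0335, 0.2313]
ee_rot: [0.56, 0.432, 0.56, -0.432]
contact_force: [0.3, -1.1, 0.4]
width: 0.0854
clock: 1.52
position: [0.5273, 0.0183, 0.2261]
ee_rot: [0.56, 0.432, 0.56, -0.432]
contact_force: [0.3, 0.2, 0.2]
width: 0.0851
t 1.52 p [0.5273 0.0183 0.2261] zaxis -75.3 tilt -1.0 F [0.25 0.15 0.18] M [-0.02 -0.06 -0.02] w 0.0851 q6 [-0.1   0.21  1.61 -0.    1.32  1.22]
shift cm [ 3.61  6.44 -5.72] turn [ 0.04  0.05 -0.06] alt turn x +-180
```

```bash
python3 -m crank '[[3.6,6.4,-5.7,0,0,0,8.54],[3.6,6.4,-5.7,0,0,0,8.54],[3.6,6.4,-5.7,0,0,0,8.54]]'; python3 -c "
from h import *
st()
im=eyes.get_image('wrist');np.save('pics/w1.npy',im,allow_pickle=True);cv2.imwrite('pics/w1.png',im['color'])
im=eyes.get_image('top');np.save('pics/t1.npy',im,allow_pickle=True);cv2.imwrite('pics/t1.png',im['color'])"
```

```text
clock: 1.9
position: [0.5734, 0.0895, 0.188]
ee_rot: [0.56, 0.43, 0.561, -0.432]
contact_force: [-0.6, -1.3, -0.2]
width: 0.0855
t 1.9 p [0.5734 0.0895 0.188 ] zaxis -75.1 tilt -1.0 F [-0.58 -1.33 -0.2 ] M [-0.03 -0.02  0.  ] w 0.0855 q6 [0.03 0.31 1.56 0.   1.27 1.35]
```

View pics/w1.png

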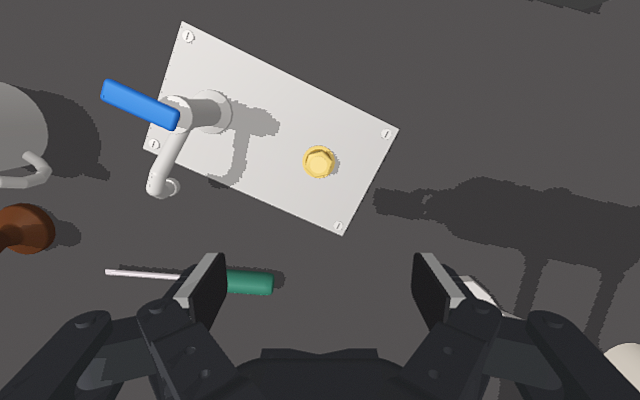

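```bash
cat >> h.py <<'E'
def proj(im,X):
    X=np.atleast_2d(X);A=rot(im["attitude"]);c=(X-im["eye"])@A;f=200/np.tan(np.radians(im["vertical_fov"])/2)
    return np.stack([im["cx"]+f*c[:,0]/-c[:,2],im["cy"]-f*c[:,1]/-c[:,2]],-1)
def rect(im,cx,cy,z,half,px):  # orthographic patch at plane z; image up=+x, left=+y
    n=int(2*half/px);i,j=np.meshgrid(np.arange(n),np.arange(n),indexing='ij')
    X=np.stack([cx+half-(i+.5)*px,cy+half-(j+.5)*px,np.full(i.shape,z)],-1).reshape(-1,3)
    m=proj(im,X).reshape(n,n,2).astype(np.float32);return cv2.remap(im["color"],m[...,0],m[...,1],cv2.INTER_CUBIC)
E
python3 - <<'E'
from h import *
im=np.load('pics/w1.npy',allow_pickle=True).item();P=cloud(im)
for p in [(319,161),(250,200),(360,200)]: print(p,P[p[1],p[0]].round(4))
zc=P[161,319,2]
c=P[161,319]
# plate corners at image
for p in [(183,22),(398,130),(342,235),(145,149)]: print(p,[P[p[1]+b,p[0]+a].round(4) for a,b in[(0,0)]])
o=rect(im,c[0],c[1],.023,.03,.0001); cv2.imwrite('pics/capr.png',o)
E
```

```text
(319, 161) [0.592  0.0937 0.0211]
(250, 200) [ 0.5269  0.1549 -0.0014]
(360, 200) [0.5594 0.0393 0.0043]
(183, 22) [array([0.6817, 0.2469, 0.0053])]
(398, 130) [array([ 0.6401,  0.0224, -0.0012])]
(342, 235) [array([ 5.133e-01,  4.590e-02, -3.000e-04])]
(145, 149) [array([0.555 , 0.2696, 0.0037])]
```

View pics/capr.png

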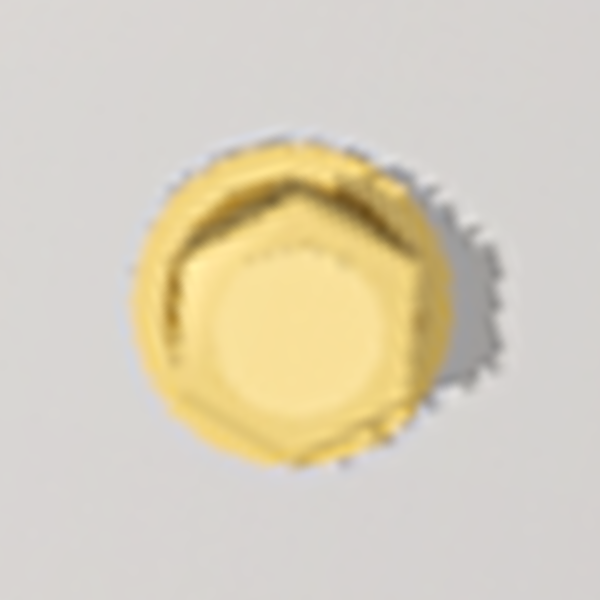

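The rectified cap shows hex corners straight up and down (world ±x), so the flat normals are at 30/90/150°. Cap centre is about (0.589, 0.094). I will use handle direction 277.5° (wrench x = 120°). Next I look closely at the wrench.

```bash
python3 -c "
from h import *
plan([.455,-.17,.19],-8.5)"
```

```text
shift cm [ -0.   -17.97  21.9 ] turn [-6.675e+01 -3.000e-02  1.000e-01] alt turn x +-180
```

```bash
python3 -m crank '[[0,-18,21.9,-66.7,0,0,8.54],[0,-18,21.9,-66.7,0,0,8.54],[0,-18,21.9,-66.7,0,0,8.54],[0,-18,21.9,-66.7,0,0,8.54],[0,-18,21.9,-66.7,0,0,8.54]]';python3 -c "
from h import *
plan([.455,-.17,.19],-8.5)"
```

```text
clock: 2.62
position: [0.4555, -0.1679, 0.191]
ee_rot: [0.689, 0.16, 0.688, -0.161]
contact_force: [1.1, -0.6, -0.6]
width: 0.0853
shift cm [ 0.1  -0.21  0.04] turn [-17.74   0.11   0.06] alt turn x +-180
```

```bash
python3 -m crank '[[0,0,0,-17.7,0,0,8.54],[0,0,0,-17.7,0,0,8.54],[0,0,0,-17.7,0,0,8.54]]'; python3 -c "
from h import *
st()
im=eyes.get_image('wrist');np.save('pics/w2.npy',im,allow_pickle=True);cv2.imwrite('pics/w2.png',im['color'])
P=cloud(im)
o=rect(im,.455,-.19,.013,.15,.0005);cv2.imwrite('pics/w2r.png',o)"
```

```text
clock: 3.0
position: [0.4565, -0.1664, 0.1908]
ee_rot: [0.705, 0.055, 0.705, -0.056]
contact_force: [-0.5, -0.1, -0.8]
width: 0.0854
t 3.0 p [ 0.4565 -0.1664  0.1908] zaxis -9.0 tilt -1.0 F [-0.53 -0.11 -0.79] M [-0.01  0.02  0.03] w 0.0854 q6 [-0.49  0.17  1.75 -0.    1.22 -0.34]
```

View pics/w2.png

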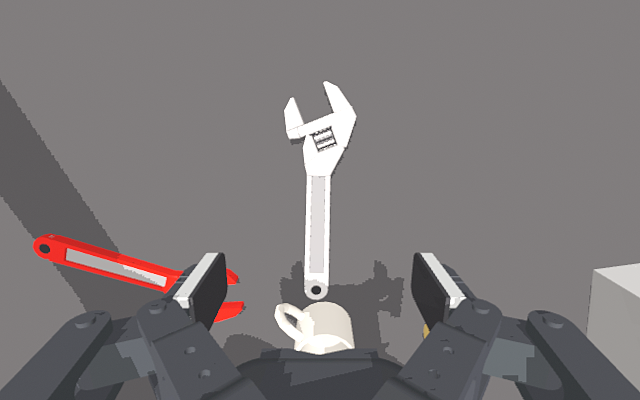

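View pics/w2r.png

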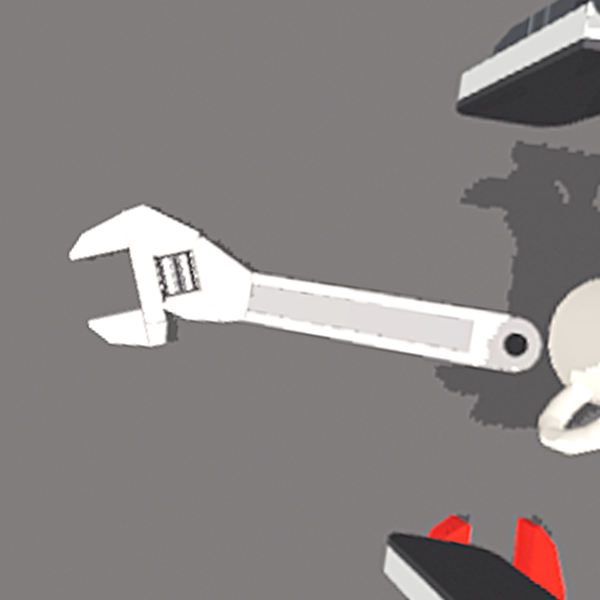

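The wrist picture shows the wrench handle axis running down to its hole at (316,290), the head at (320,125), and the cup just beyond the hole. From the rectified view: wrench origin about (0.467,-0.089), handle direction -100.5°, grip about (0.455,-0.1745).

```bash
python3 -c "
from h import *
plan([.4547,-.1745,.003],-10.5)"
```

```text
shift cm [18.76 -0.85 -0.09] turn [1.54 0.06 0.04] alt turn x +-180
```

```bash
python3 -m crank '[[5,-0.8,-0.1,1.5,0,0,8.54],[10,-0.8,-0.1,1.5,0,0,8.54],[14,-0.8,-0.1,1.5,0,0,6],[16,-0.8,-0.1,1.5,0,0,6],[16,-0.8,-0.1,1.5,0,0,6]]' 60; python3 -c "
from h import *
st();plan([.4547,-.1745,.003],-10.5)
im=eyes.get_image('wrist');cv2.imwrite('pics/w3.png',im['color'])"
```

```text
clock: 3.68
position: [0.454, -0.1726, 0.0288]
ee_rot: [0.703, 0.064, 0.705, -0.063]
contact_force: [0.3, -0.3, -0.2]
width: 0.0594
t 3.67 p [ 0.454  -0.1726  0.0288] zaxis -10.3 tilt -1.0 F [ 0.28 -0.27 -0.25] M [-0.04 -0.02  0.04] w 0.0594 q6 [-0.51  0.35  1.98 -0.    0.81 -0.33]
shift cm [ 2.58 -0.18  0.11] turn [ 0.18 -0.19 -0.05] alt turn x +-180
```

View pics/w3.png

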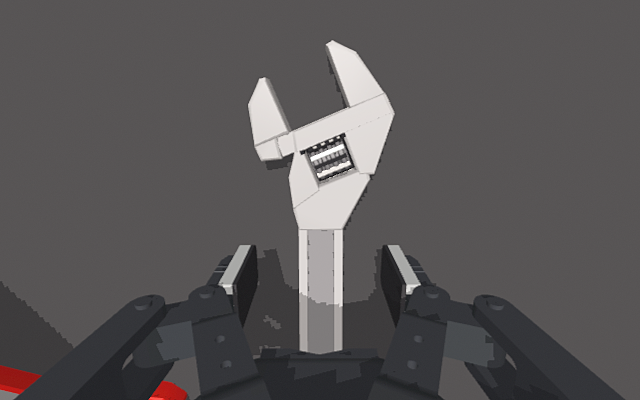

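The handle (300-343, row 300) is centred between the pads and aligned, and the head is at (320,130). Lower and grip.

```bash
python3 -m crank '[[2.5,-0.2,0.1,0,0,0,6],[2.5,-0.2,0.1,0,0,0,4],[2.5,-0.2,0.1,0,0,0,2],[2.5,-0.2,0.1,0,0,0,1.5],[2.5,-0.2,0.1,0,0,0,1.5]]' 80;python3 -m crank '[[0,0,0,0,0,0,1.5],[0,0,0,0,0,0,1.5],[-3,0,0,0,0,0,1.5],[-5,0,0,0,0,0,1.5],[-5,0,0,0,0,0,1.5]]'; python3 -c "
from h import *
st()
im=eyes.get_image('wrist');cv2.imwrite('pics/w4.png',im['color']);np.save('pics/w4.npy',im,allow_pickle=True)"
```

```text
clock: 4.35
position: [0.4559, -0.1754, 0.0065]
ee_rot: [0.705, 0.063, 0.704, -0.063]
contact_force: [-2.9, 0.5, 5.6]
width: 0.0222
clock: 4.97
position: [0.4573, -0.1759, 0.0567]
ee_rot: [0.706, 0.062, 0.703, -0.064]
contact_force: [0.1, 0.1, -4.7]
width: 0.0223
t 4.97 p [ 0.4573 -0.1759  0.0567] zaxis -10.2 tilt -1.0 F [ 0.09  0.08 -4.67] M [-0.05  0.03 -0.03] w 0.0223 q6 [-0.51  0.32  1.94 -0.    0.88 -0.33]
```

View pics/w4.png

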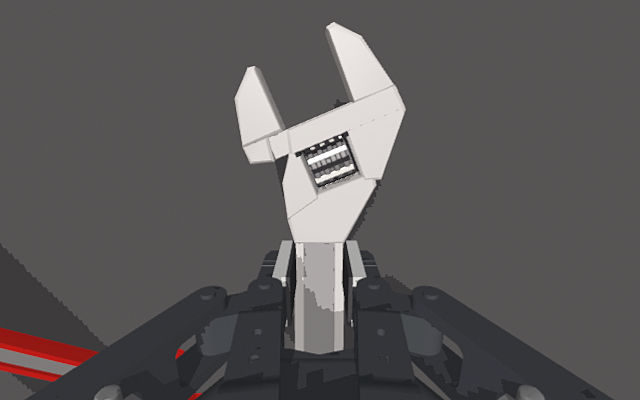

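```bash
python3 - <<'E'
from h import *
im=np.load('pics/w4.npy',allow_pickle=True).item();P=cloud(im)
def plane(x0,x1,y0,y1):
    Q=P[y0:y1,x0:x1].reshape(-1,3); 
    A=np.c_[Q[:,:2],np.ones(len(Q))]; m=np.ones(len(Q),bool)
    for _ in range(5):
        k=np.linalg.lstsq(A[m],Q[m,2],rcond=None)[0]; r=Q[:,2]-A@k; m=abs(r)<.003
    print(k[:2],Q[m].mean(0),m.mean())
plane(295,345,205,235); plane(355,390,115,170); plane(340,370,50,95)
from numpy import array
o=rect(im,.455,-.115,.064,.06,.0002);cv2.imwrite('pics/w4r.png',o)
E
```

```text
[0.00554271 0.01192235] [ 0.46175491 -0.1540223   0.06359199] 0.9906666666666667
[ 0.00542656 -0.00042782] [ 0.48974987 -0.1231896   0.06406347] 0.9615584415584416
[0.0226828  0.00165664] [ 0.48714187 -0.09450201  0.06392447] 0.9007407407407407
```

View pics/w4r.png

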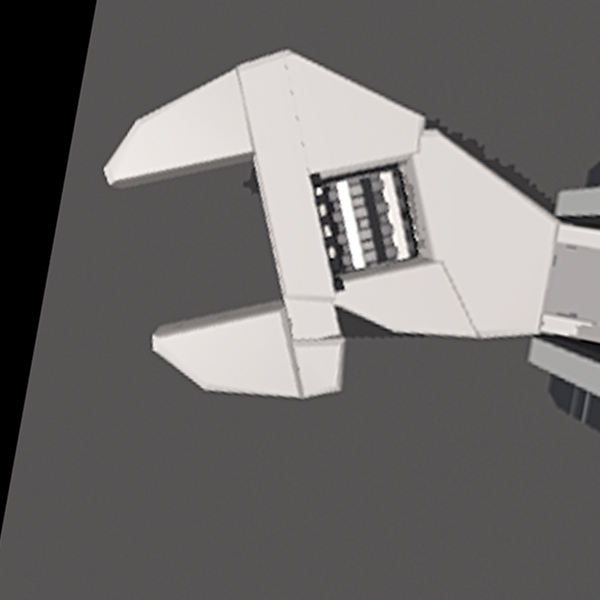

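```bash
python3 -c "
from h import *
plan([.6069,.0126,.065],7.8)"
```

```text
shift cm [-0.93 21.17 11.48] turn [-18.04   0.11   0.06] alt turn x +-180
```

```bash
python3 -m crank '[[-1,4,2.3,-4,0,0,1.5],[-1,9,5,-9,0,0,1.5],[-1,14,8,-14,0,0,1.5],[-1,19,10.5,-18,0,0,1.5],[-1,21.2,11.5,-18,0,0,1.5]]';python3 -m crank '[[0,0,0,0,0,0,1.5],[0,0,0,0,0,0,1.5]]'; python3 -c "
from h import *
st();plan([.6069,.0126,.065],7.8)
im=eyes.get_image('wrist');cv2.imwrite('pics/w5.png',im['color']);np.save('pics/w5.npy',im,allow_pickle=True)"
```

```text
clock: 5.65
position: [0.6077, 0.0156, 0.0634]
ee_rot: [0.705, -0.048, 0.706, 0.049]
contact_force: [0.0, -0.4, -5.1]
width: 0.0223
clock: 5.9
position: [0.6051, 0.0123, 0.0639]
ee_rot: [0.704, -0.048, 0.707, 0.048]
contact_force: [0.5, -0.3, -4.0]
width: 0.022
t 5.9 p [0.6051 0.0123 0.0639] zaxis 7.7 tilt -1.0 F [ 0.53 -0.29 -4.03] M [-0.05  0.04  0.01] w 0.022 q6 [-0.09  0.46  1.67 -0.    1.02 -0.23]
shift cm [-0.11  0.01  0.18] turn [-0.06 -0.19  0.01] alt turn x +-180
```

View pics/w5.png

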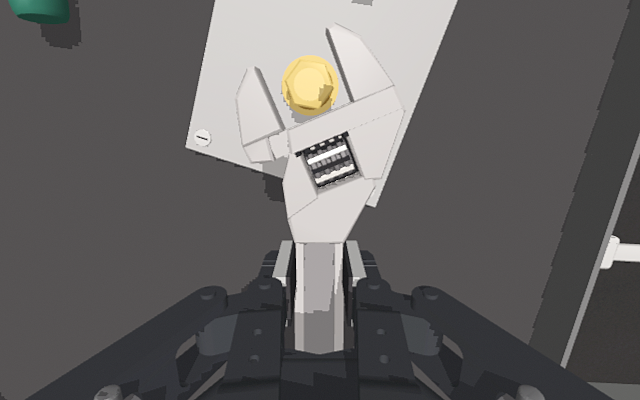

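```bash
python3 - <<'E'
from h import *
im=np.load('pics/w5.npy',allow_pickle=True).item();P=cloud(im)
print(P[125:165,370:392,2].mean(), P[60:80,350:360,2].mean(), P[86,308], P[210:232,305:330,2].mean())
a=rect(im,.59,.094,.023,.03,.00015);b=rect(im,.59,.094,.0715,.05,.00025)
cv2.imwrite('pics/w5r.png',np.hstack([a,b]))
E
```

```text
0.06748721131204705 0.07103755569718116 [0.58812994 0.09281934 0.02204065] 0.07194775177275771
```

View pics/w5r.png

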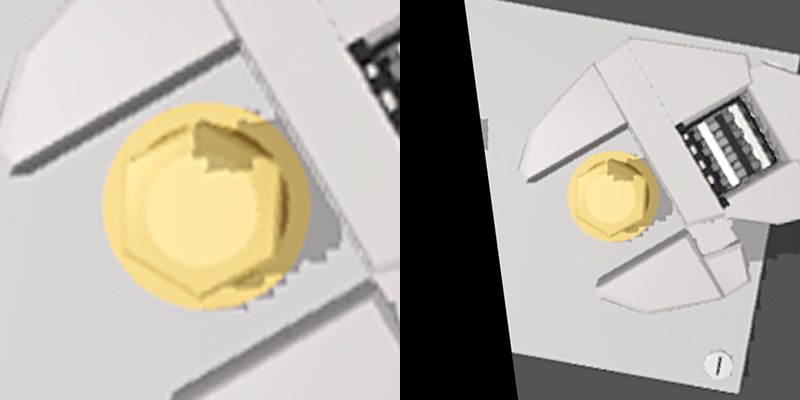

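```bash
python3 -m crank '[[1,-0.1,0.15,0,0,0,1.5],[2,-0.1,0.15,0,0,0,1.5],[2.8,-0.1,0.15,0,0,0,1.5],[2.8,-0.1,0.15,0,0,0,1.5],[2.8,-0.1,0.15,0,0,0,1.5]]'; python3 - <<'E'
from h import *
st()
im=eyes.get_image('wrist');cv2.imwrite('pics/w6.png',im['color']);np.save('pics/w6.npy',im,allow_pickle=True)
P=cloud(im);a=rect(im,.59,.094,.023,.03,.00015);b=rect(im,.59,.094,.0435,.04,.0002)
cv2.imwrite('pics/w6r.png',np.hstack([a,b]))
E
```

```text
clock: 6.58
position: [0.6086, 0.0121, 0.0369]
ee_rot: [0.706, -0.048, 0.705, 0.048]
contact_force: [-0.8, 0.2, -3.3]
width: 0.0217
t 6.58 p [0.6086 0.0121 0.0369] zaxis 7.8 tilt -1.0 F [-0.82  0.19 -3.31] M [-0.01  0.01  0.01] w 0.0217 q6 [-0.09  0.49  1.7  -0.    0.96 -0.23]
```

View pics/w6r.png

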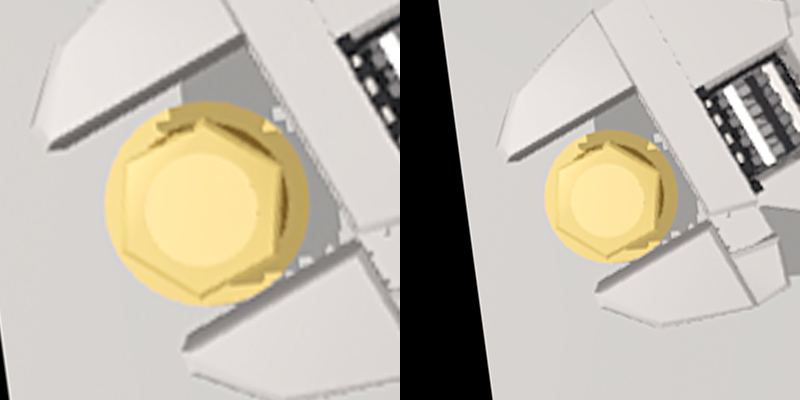

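View pics/w6.png

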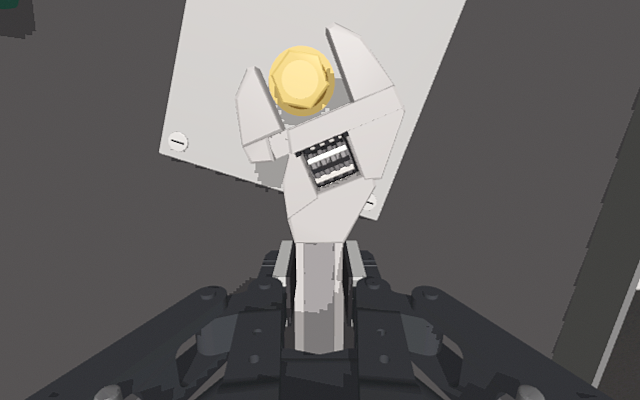

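```bash
python3 -m crank '[[0,0,-0.1,0,0,0,1.5],[0.7,0,-0.1,0,0,0,1.5],[1.3,0,-0.1,0,0,0,1.5],[1.8,0,-0.1,0,0,0,1.5],[1.8,0,-0.1,0,0,0,1.5]]'; python3 - <<'E'
from h import *
st()
im=eyes.get_image('wrist');cv2.imwrite('pics/w7.png',im['color']);np.save('pics/w7.npy',im,allow_pickle=True)
b=rect(im,.59,.094,.024,.04,.0001);cv2.imwrite('pics/w7r.png',b[100:700])
E
```

```text
clock: 7.25
position: [0.6069, 0.0121, 0.0181]
ee_rot: [0.705, -0.048, 0.706, 0.048]
contact_force: [0.2, 0.0, -3.7]
width: 0.0225
t 7.25 p [0.6069 0.0121 0.0181] zaxis 7.8 tilt -1.0 F [ 0.24  0.05 -3.73] M [-0.04 -0.02  0.  ] w 0.0225 q6 [-0.09  0.51  1.72 -0.    0.92 -0.23]
```

View pics/w7r.png

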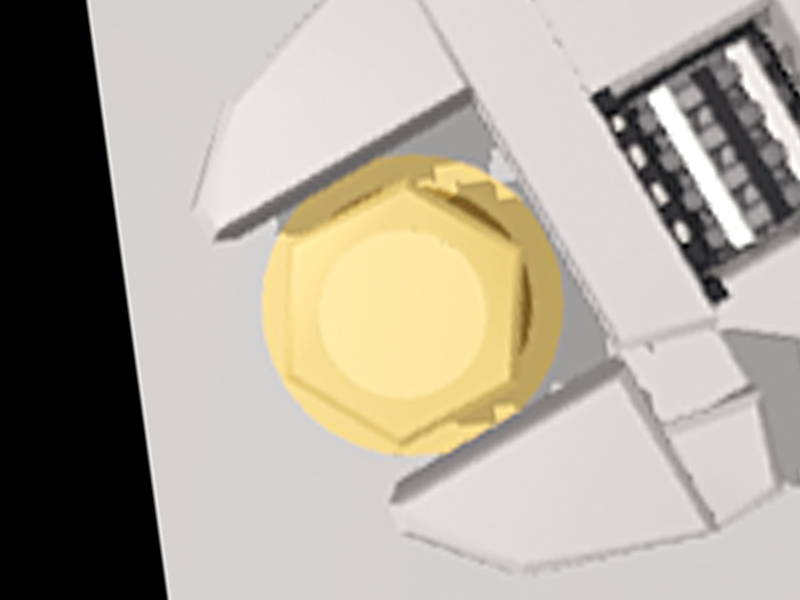

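```bash
python3 -m crank '[[0.2,0,0,0,0,0,1.5],[0.2,0,0,0,0,0,3.5],[0.2,0,0,0,0,0,5],[0.2,0,0,0,0,0,5],[0.2,0,0,0,0,0,5]]';  python3 -m crank '[[-3,0,0,0,0,0,5],[-7,0,0,0,0,0,5],[-10,0,0,0,0,0,2],[-10,0,0,0,0,0,0],[-10,0,0,0,0,0,0]]'; python3 - <<'E'
from h import *
st()
im=eyes.get_image('wrist');cv2.imwrite('pics/w8.png',im['color']);np.save('pics/w8.npy',im,allow_pickle=True)
b=rect(im,.585,.075,.024,.05,.000125);cv2.imwrite('pics/w8r.png',b[100:700])
E
```

```text
clock: 7.92
position: [0.6076, 0.012, 0.0172]
ee_rot: [0.706, -0.048, 0.705, 0.048]
contact_force: [-0.1, -0.2, 0.7]
width: 0.0499
clock: 8.55
position: [0.6067, 0.0121, 0.1161]
ee_rot: [0.705, -0.048, 0.706, 0.048]
contact_force: [-0.9, -0.4, 0.1]
width: 0.0002
t 8.55 p [0.6067 0.0121 0.1161] zaxis 7.8 tilt -1.0 F [-0.89 -0.41  0.05] M [ 0.    0.02 -0.02] w 0.0002 q6 [-0.09  0.41  1.61 -0.    1.13 -0.23]
```

View pics/w8r.png

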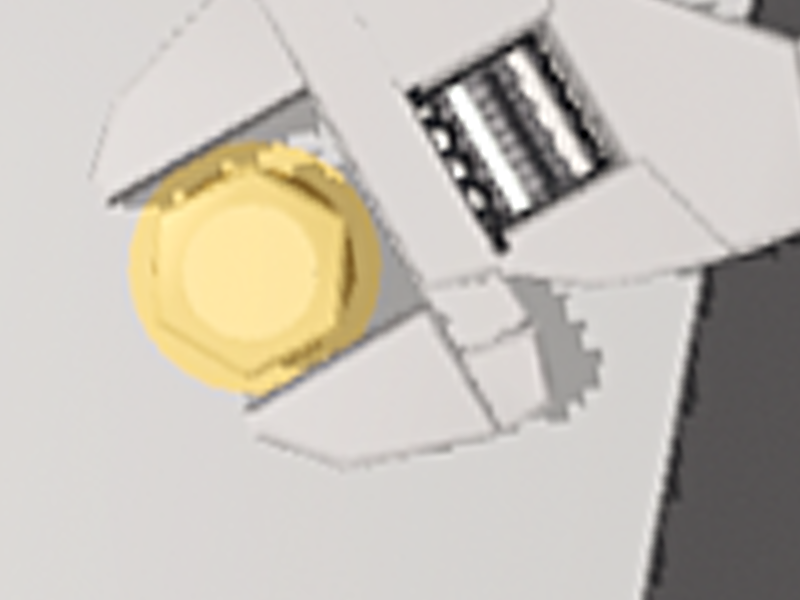

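View pics/w8.png

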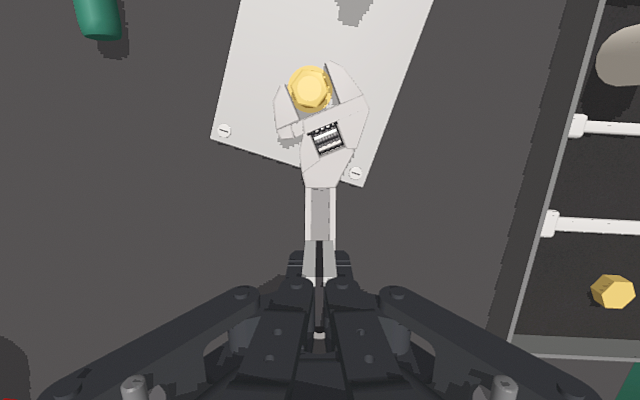

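```bash
python3 -c "
from h import *
plan([.609,.053,.045],30)"
```

```text
shift cm [7.06 4.01 0.83] turn [-22.24  -0.14  -0.06] alt turn x +-180
```

```bash
python3 -m crank '[[3,4,0.8,-10,0,0,0],[6,4,0.8,-20,0,0,0],[7,4,0.8,-22.2,0,0,0],[7,4,0.8,-22.2,0,0,0],[7,4,0.8,-22.2,0,0,0]]'; python3 - <<'E'
from h import *
st();plan([.609,.053,.035],30)
im=eyes.get_image('wrist');cv2.imwrite('pics/w9.png',im['color']);np.save('pics/w9.npy',im,allow_pickle=True)
im=eyes.get_image('scene');cv2.imwrite('pics/s9.png',cv2.resize(im['color'][200:320,300:480],None,fx=4,fy=4,interpolation=cv2.INTER_CUBIC))
E
```

```text
clock: 9.22
position: [0.6099, 0.0527, 0.0466]
ee_rot: [0.683, -0.182, 0.683, 0.183]
contact_force: [0.4, -0.2, 0.8]
width: 0.0
t 9.22 p [0.6099 0.0527 0.0466] zaxis 29.9 tilt -1.0 F [ 0.43 -0.17  0.84] M [-0.02 -0.05  0.02] w 0.0 q6 [-0.03  0.48  1.68 -0.    0.98 -0.55]
shift cm [ 1.16  0.07 -0.06] turn [-0.08 -0.03 -0.01] alt turn x +-180
```

View pics/w9.png

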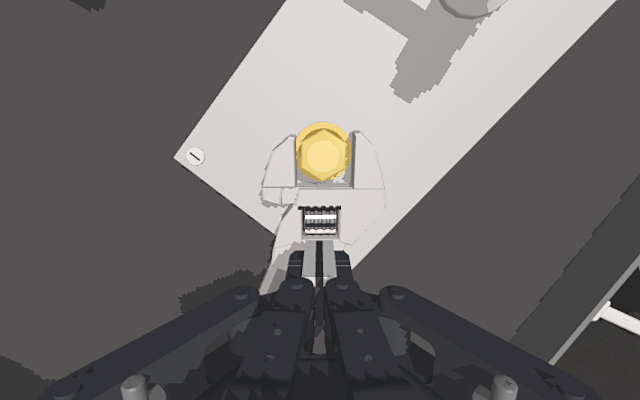

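View pics/s9.png

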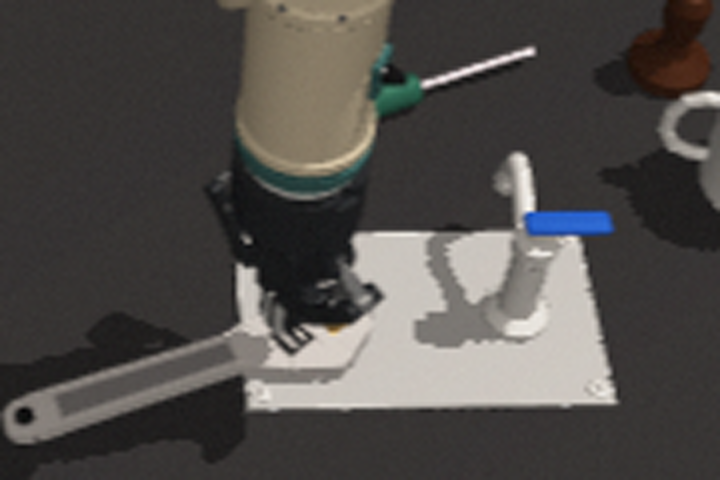

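The worm (302-340, rows 207-236) sits straight ahead of the closed fingers (col 320). Lower onto it.

```bash
python3 -m crank '[[1.2,0,0,0,0,0,0],[1.8,0,0,0,0,0,0],[1.8,0,0,0,0,0,0]]'; python3 -m crank '[[0.2,0,0,0,0,0,0],[0.2,0,0,0,0,0,0]]';python3 -m crank '[[0.1,0,0,0,0,0,0],[0.1,0,0,0,0,0,0]]'
```

```text
clock: 9.7
position: [0.6092, 0.0527, 0.028]
ee_rot: [0.682, -0.183, 0.684, 0.183]
contact_force: [-0.5, 0.6, -0.2]
width: -0.0
clock: 9.95
position: [0.6099, 0.0527, 0.0269]
ee_rot: [0.683, -0.183, 0.683, 0.183]
contact_force: [-0.4, 0.4, -0.4]
width: -0.0
clock: 10.2
position: [0.6099, 0.0528, 0.0259]
ee_rot: [0.683, -0.183, 0.683, 0.183]
contact_force: [-0.2, -0.1, 0.3]
width: -0.0
```

```bash
python3 -m crank '[[0.1,0,0,0,0,0,0],[0.1,0,0,0,0,0,0]]'; python3 -m crank '[[0.05,0,0,0,0,0,0],[0.05,0,0,0,0,0,0]]'
```

```text
clock: 10.45
position: [0.6101, 0.0528, 0.025]
ee_rot: [0.683, -0.183, 0.683, 0.183]
contact_force: [0.3, 0.2, 0.1]
width: -0.0002
clock: 10.7
position: [0.6101, 0.0528, 0.0248]
ee_rot: [0.683, -0.183, 0.683, 0.183]
contact_force: [0.2, 0.5, 3.5]
width: -0.0
```

```bash
python3 -m crank '[[0.05,0,0,0,0,0,0],[0.05,0,0,0,0,0,0]]'
```

```text
clock: 10.95
position: [0.6102, 0.0528, 0.0246]
ee_rot: [0.683, -0.183, 0.683, 0.183]
contact_force: [-0.7, 0.3, 6.4]
width: -0.0
```

```bash
python3 -m crank '[[0.05,0.3,0,0,0,0,0],[0.05,0.6,0,0,0,0,0],[0.05,0.9,0,0,0,0,0]]'; python3 -m crank '[[0,0.4,0,0,0,0,0],[0,0.8,0,0,0,0,0],[0,0.8,0,0,0,0,0]]'; python3 - <<'E'
from h import *
st()
im=eyes.get_image('wrist');cv2.imwrite('pics/w10.png',im['color'][80:320,170:470]);np.save('pics/w10.npy',im,allow_pickle=True)
E
```

```text
clock: 11.32
position: [0.6071, 0.0585, 0.0248]
ee_rot: [0.684, -0.185, 0.682, 0.182]
contact_force: [0.8, -5.1, 7.3]
width: -0.0002
clock: 11.7
position: [0.6028, 0.0659, 0.0247]
ee_rot: [0.684, -0.185, 0.682, 0.182]
contact_force: [0.0, -4.3, 7.7]
width: 0.0002
t 11.7 p [0.6028 0.0659 0.0247] zaxis 30.0 tilt -1.0 F [ 0.02 -4.26  7.74] M [-0.78  0.07 -0.03] w 0.0002 q6 [-0.    0.5   1.72 -0.    0.92 -0.53]
```

View pics/w10.png

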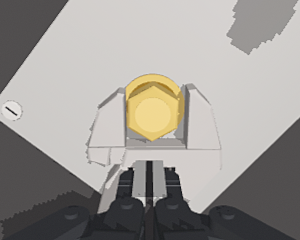

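```bash
python3 -m crank '[[0,0.1,0,0,0,0,0],[-0.5,0.1,0,0,0,0,0],[-0.5,-1.7,0,0,0,0,0],[-0.5,-1.7,0,0,0,0,0],[-0.5,-1.7,0,0,0,0,0]]'; python3 - <<'E'
from h import *
st()
im=eyes.get_image('wrist');cv2.imwrite('pics/w11.png',im['color'][80:320,170:470]);np.save('pics/w11.npy',im,allow_pickle=True)
E
python3 -m crank '[[0,-1.8,0,0,0,0,0],[0,-1.8,0,0,0,0,0]]'
```

```text
clock: 12.38
position: [0.6096, 0.0525, 0.0279]
ee_rot: [0.683, -0.182, 0.684, 0.183]
contact_force: [-0.7, 0.0, 0.4]
width: 0.0002
t 12.38 p [0.6096 0.0525 0.0279] zaxis 29.9 tilt -1.0 F [-0.66  0.    0.36] M [0.02 0.01 0.02] w 0.0002 q6 [-0.03  0.5   1.7   0.    0.94 -0.55]
clock: 12.68
position: [0.6202, 0.0358, 0.0285]
ee_rot: [0.684, -0.183, 0.683, 0.182]
contact_force: [-1.2, 0.8, 0.1]
width: 0.0004
```

View pics/w11.png

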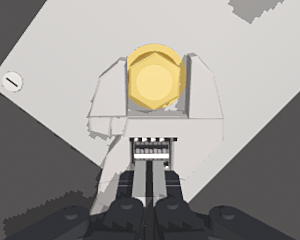

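```bash
python3 -m crank '[[0,1.8,0,0,0,0,0],[0,1.8,0,0,0,0,0],[0.5,1.8,0,0,0,0,0],[0.5,1.8,0,0,0,0,0]]'; python3 -m crank '[[0,0.4,0,0,0,0,0],[0,0.8,0,0,0,0,0],[0,1.2,0,0,0,0,0],[0,1.6,0,0,0,0,0],[0,1.8,0,0,0,0,0]]'
```

```text
clock: 13.18
position: [0.6102, 0.0532, 0.0246]
ee_rot: [0.683, -0.183, 0.683, 0.183]
contact_force: [-1.8, 0.4, 8.7]
width: -0.0001
clock: 13.8
position: [0.6027, 0.0665, 0.0248]
ee_rot: [0.684, -0.185, 0.682, 0.182]
contact_force: [-1.2, -5.0, 6.6]
width: 0.0001
```

```bash
python3 -m crank '[[-0.7,0,0,0,0,0,0],[-0.5,-1.85,0,0,0,0,0],[-0.5,-1.85,0,0,0,0,0],[0.02,-1.85,0,0,0,0,0],[0.02,-1.85,0,0,0,0,0]]'; python3 -m crank '[[0,0.4,0,0,0,0,0],[0,0.8,0,0,0,0,0],[0,1.2,0,0,0,0,0],[0,1.6,0,0,0,0,0],[0,1.85,0,0,0,0,0]]'; python3 -m crank '[[-0.7,0,0,0,0,0,0],[-0.5,-1.85,0,0,0,0,0],[-0.5,-1.85,0,0,0,0,0]]'; python3 - <<'E'
from h import *
st()
im=eyes.get_image('wrist');cv2.imwrite('pics/w12.png',cv2.resize(im['color'][130:260,250:400],None,fx=5,fy=5,interpolation=cv2.INTER_CUBIC));np.save('pics/w12.npy',im,allow_pickle=True)
E
```

```text
clock: 14.42
position: [0.6111, 0.0515, 0.024]
ee_rot: [0.684, -0.184, 0.683, 0.182]
contact_force: [-0.7, -1.7, 6.2]
width: -0.0001
clock: 15.05
position: [0.6018, 0.066, 0.0248]
ee_rot: [0.683, -0.185, 0.683, 0.182]
contact_force: [-1.8, -7.9, 11.1]
width: 0.0001
clock: 15.42
position: [0.611, 0.0511, 0.0275]
ee_rot: [0.683, -0.182, 0.683, 0.182]
contact_force: [0.2, 0.7, 0.4]
width: -0.0002
t 15.43 p [0.611  0.0511 0.0275] zaxis 29.9 tilt -1.0 F [0.21 0.74 0.43] M [0.01 0.04 0.  ] w -0.0002 q6 [-0.03  0.5   1.7  -0.    0.94 -0.55]
```

View pics/w12.png

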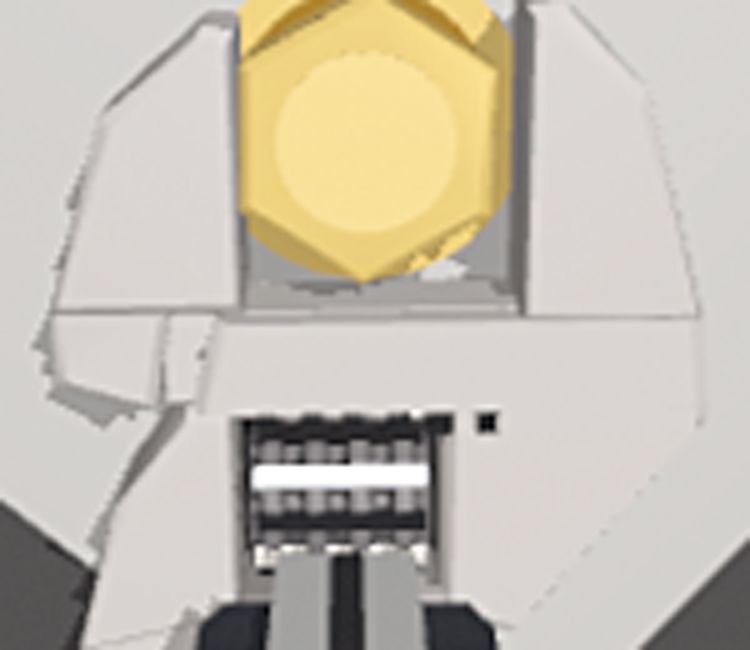

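```bash
python3 -m crank '[[0.5,0.05,0,0,0,0,0],[0.5,0.05,0,0,0,0,0],[0.5,0.05,0,0,0,0,0]]'; python3 -m crank '[[0,0.4,0,0,0,0,0],[0,0.8,0,0,0,0,0],[0,1.2,0,0,0,0,0],[0,1.6,0,0,0,0,0],[0,1.8,0,0,0,0,0]]'; python3 -m crank '[[-0.7,0,0,0,0,0,0],[-0.5,-1.85,0,0,0,0,0],[-0.5,-1.85,0,0,0,0,0]]'; python3 - <<'E'
from h import *
st()
im=eyes.get_image('wrist');cv2.imwrite('pics/w13.png',cv2.resize(im['color'][130:260,250:400],None,fx=5,fy=5,interpolation=cv2.INTER_CUBIC));np.save('pics/w13.npy',im,allow_pickle=True)
E
```

```text
clock: 15.85
position: [0.6108, 0.0521, 0.0243]
ee_rot: [0.684, -0.184, 0.682, 0.182]
contact_force: [-0.8, -3.2, 8.3]
width: -0.0001
clock: 16.48
position: [0.6015, 0.0659, 0.0249]
ee_rot: [0.683, -0.185, 0.683, 0.182]
contact_force: [-2.6, -8.5, 12.1]
width: 0.0001
clock: 16.85
position: [0.6111, 0.0511, 0.0275]
ee_rot: [0.683, -0.182, 0.683, 0.182]
contact_force: [-0.7, 0.0, 0.1]
width: -0.0003
t 16.85 p [0.6111 0.0511 0.0275] zaxis 29.9 tilt -1.0 F [-0.67  0.03  0.06] M [-0.02 -0.02 -0.  ] w -0.0003 q6 [-0.03  0.5   1.7  -0.    0.94 -0.55]
```

View pics/w13.png

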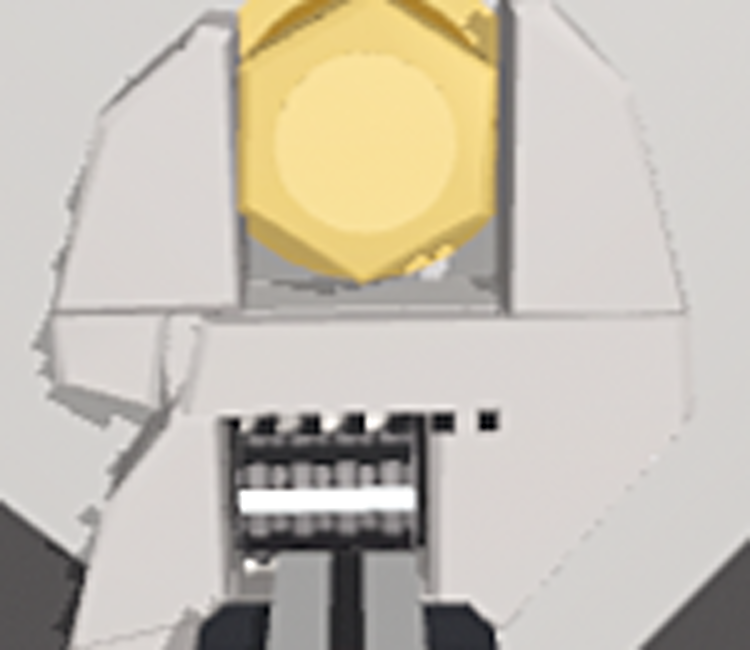

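```bash
python3 -m crank '[[0.5,0.05,-0.1,0,0,0,0],[0.5,0.05,-0.1,0,0,0,0],[0.5,0.05,-0.1,0,0,0,0]]'; python3 -m crank '[[0,0.4,0,0,0,0,0],[0,0.8,0,0,0,0,0],[0,1.2,0,0,0,0,0],[0,1.6,0,0,0,0,0],[0,1.8,0,0,0,0,0]]'; python3 -m crank '[[-0.7,0,0,0,0,0,0],[-0.5,-1.85,0,0,0,0,0],[-0.5,-1.85,0,0,0,0,0]]'; python3 - <<'E'
from h import *
st()
im=eyes.get_image('wrist');cv2.imwrite('pics/w14.png',cv2.resize(im['color'][130:260,250:400],None,fx=5,fy=5,interpolation=cv2.INTER_CUBIC));np.save('pics/w14.npy',im,allow_pickle=True)
E
```

```text
clock: 17.27
position: [0.6104, 0.0518, 0.0244]
ee_rot: [0.684, -0.184, 0.682, 0.182]
contact_force: [0.7, -1.7, 7.5]
width: -0.0004
clock: 17.9
position: [0.6011, 0.0656, 0.025]
ee_rot: [0.683, -0.185, 0.682, 0.182]
contact_force: [-0.9, -7.3, 11.3]
width: 0.0001
clock: 18.27
position: [0.6101, 0.0506, 0.0275]
ee_rot: [0.683, -0.182, 0.683, 0.182]
contact_force: [0.1, 0.0, -0.2]
width: 0.0002
t 18.27 p [0.6101 0.0506 0.0275] zaxis 29.9 tilt -1.0 F [ 0.08  0.03 -0.24] M [-0.01 -0.06  0.03] w 0.0002 q6 [-0.03  0.5   1.7  -0.    0.94 -0.55]
```

View pics/w14.png

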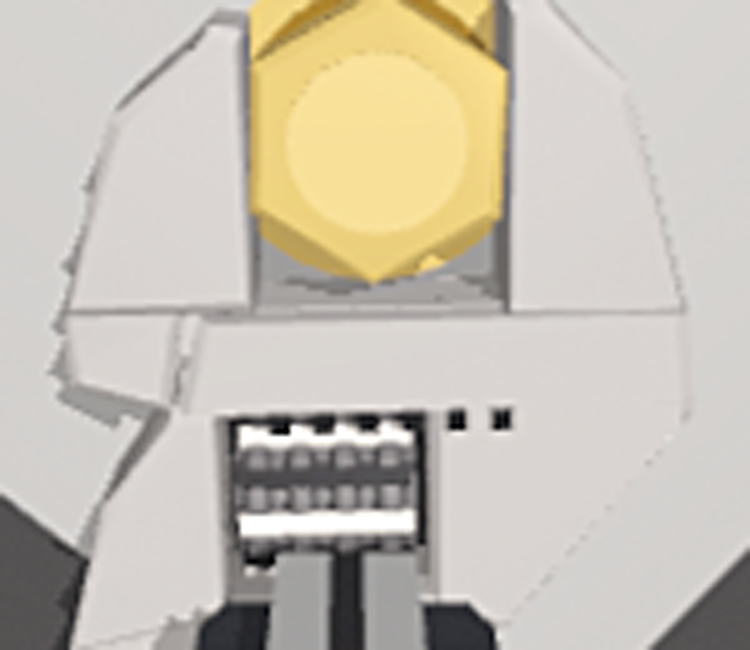

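```bash
python3 -m crank '[[0.5,0.05,0,0,0,0,0],[0.5,0.05,0,0,0,0,0],[0.5,0.05,0,0,0,0,0]]'; python3 -m crank '[[0,0.4,0,0,0,0,0],[0,0.8,0,0,0,0,0]]';python3 -m crank '[[0,0.4,0,0,0,0,0],[0,0.7,0,0,0,0,0]]';python3 -m crank '[[0,0.3,0,0,0,0,0]]'; python3 -m crank '[[-0.7,0,0,0,0,0,0],[-0.5,-1.85,0,0,0,0,0],[-0.5,-1.85,0,0,0,0,0]]'; python3 - <<'E'
from h import *
st()
im=eyes.get_image('wrist');cv2.imwrite('pics/w15.png',cv2.resize(im['color'][130:260,250:400],None,fx=5,fy=5,interpolation=cv2.INTER_CUBIC));np.save('pics/w15.npy',im,allow_pickle=True)
E
```

```text
clock: 18.7
position: [0.6099, 0.0514, 0.0243]
ee_rot: [0.684, -0.184, 0.682, 0.182]
contact_force: [-0.7, -3.1, 7.2]
width: 0.0001
clock: 18.95
position: [0.6069, 0.0563, 0.0251]
ee_rot: [0.684, -0.186, 0.682, 0.181]
contact_force: [-1.4, -7.9, 11.4]
width: -0.0004
clock: 19.2
position: [0.6034, 0.062, 0.0251]
ee_rot: [0.684, -0.186, 0.682, 0.181]
contact_force: [-0.3, -10.3, 10.2]
width: 0.0003
clock: 19.32
position: [0.602, 0.0642, 0.0251]
ee_rot: [0.684, -0.187, 0.682, 0.181]
contact_force: [-0.2, -11.8, 10.7]
width: -0.0001
clock: 19.7
position: [0.6101, 0.0508, 0.0275]
ee_rot: [0.683, -0.182, 0.683, 0.182]
contact_force: [-0.9, -0.3, -0.2]
width: 0.0002
t 19.7 p [0.6101 0.0508 0.0275] zaxis 29.9 tilt -1.0 F [-0.89 -0.3  -0.22] M [-0.02  0.    0.02] w 0.0002 q6 [-0.03  0.5   1.7  -0.    0.94 -0.55]
```

View pics/w15.png

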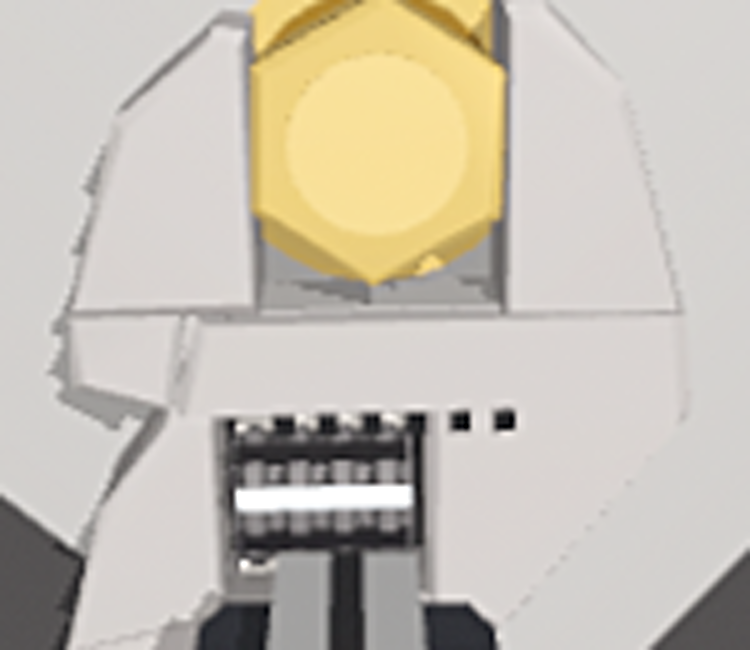

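Drag force reached the press force and the jaws now touch both flats (252 to 508 in the crop), so the worm has stalled: snug. Now I move behind the handle.

```bash
python3 -m crank '[[-3,0,0,0,0,0,0],[-5,0,0,0,0,0,0],[-5,0,0,0,0,0,0]]'; python3 -c "
from h import *
st();plan([.6524,-.0578,.075],7.5)"
```

```text
clock: 20.12
position: [0.6102, 0.052, 0.0792]
ee_rot: [0.684, -0.183, 0.682, 0.183]
contact_force: [-0.1, 0.0, -0.1]
width: 0.0002
t 20.12 p [0.6102 0.052  0.0792] zaxis 30.0 tilt -1.0 F [-0.1   0.01 -0.11] M [-0.02  0.02  0.01] w 0.0002 q6 [-0.03  0.45  1.64  0.    1.05 -0.55]
shift cm [  0.43 -11.62  -1.83] turn [22.46  0.15  0.04] alt turn x +-180
```

```bash
python3 -m crank '[[0,-5,-0.8,10,0,0,0],[0,-11.6,-1.8,20,0,0,0],[0,-11.6,-1.8,22.5,0,0,0],[0,-11.6,-1.8,22.5,0,0,0]]'; python3 - <<'E'
from h import *
s=st()
im=eyes.get_image('wrist');cv2.imwrite('pics/w16.png',im['color']);np.save('pics/w16.npy',im,allow_pickle=True)
o=rect(im,.6,-.02,.014,.13,.0005);cv2.imwrite('pics/w16r.png',o)
im=eyes.get_image('top');cv2.imwrite('pics/t16.png',im['color'])
E
```

```text
clock: 20.62
position: [0.6507, -0.0583, 0.0764]
ee_rot: [0.705, -0.045, 0.707, 0.046]
contact_force: [-0.6, -0.3, 0.3]
width: -0.0001
t 20.62 p [ 0.6507 -0.0583  0.0764] zaxis 7.4 tilt -1.0 F [-0.65 -0.33  0.25] M [-0. -0.  0.] w -0.0001 q6 [-0.2   0.5   1.54  0.    1.1  -0.33]
```

View pics/w16.png

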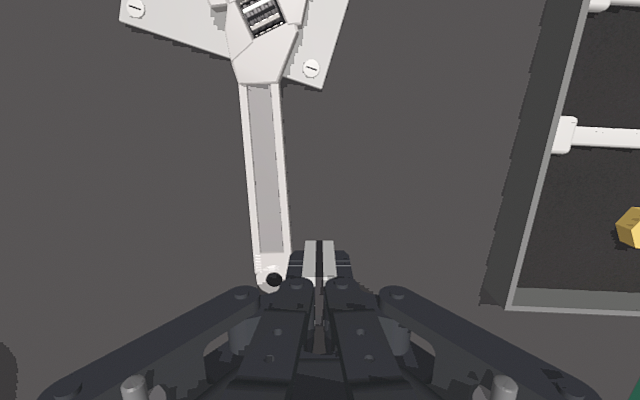

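View pics/w16r.png

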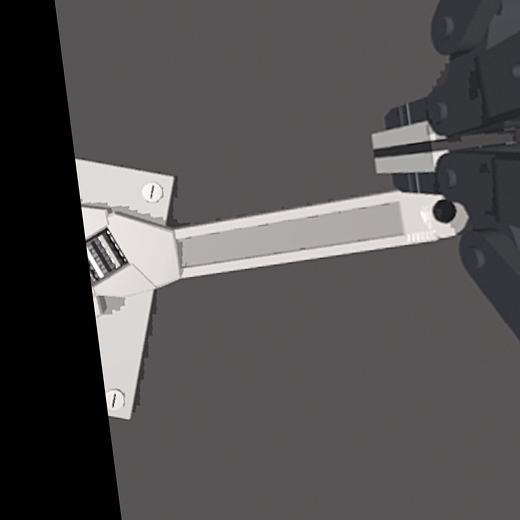

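```bash
python3 -m crank '[[1,0,0.8,0,0,0,0],[4,0,0.8,0,0,0,0],[7,0,0.8,0,0,0,0],[7,0,0.8,0,0,0,0],[7,0,0.8,0,0,0,0]]'; python3 - <<'E'
from h import *
s=st()
im=eyes.get_image('wrist');cv2.imwrite('pics/w17.png',im['color'])
E
```

```text
clock: 21.35
position: [0.6603, -0.0562, 0.0087]
ee_rot: [0.706, -0.046, 0.705, 0.046]
contact_force: [0.3, -0.3, 0.9]
width: 0.0001
t 21.35 p [ 0.6603 -0.0562  0.0087] zaxis 7.5 tilt -1.0 F [ 0.26 -0.3   0.85] M [0.03 0.02 0.03] w 0.0001 q6 [-0.19  0.58  1.59 -0.    0.96 -0.32]
```

View pics/w17.png

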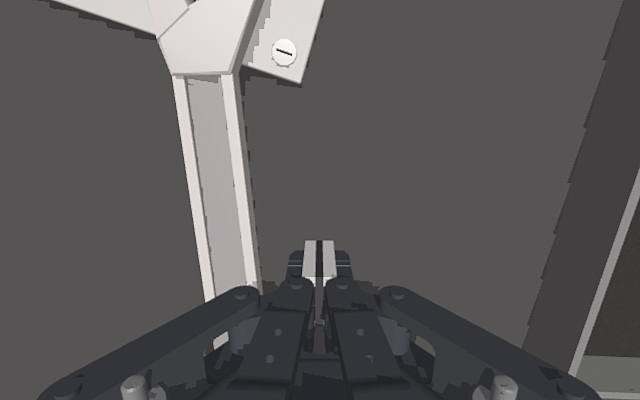

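```bash
python3 -m crank '[[0.2,0,-0.6,0,0,0,0],[0.2,0,-1.0,0,0,0,0],[0.2,0,-1.0,0,0,0,0]]';python3 -m crank '[[0,0,-0.3,0,0,0,0],[0,0,-0.3,0,0,0,0]]';python3 -m crank '[[0,0,-0.3,0,0,0,0],[0,0,-0.3,0,0,0,0]]'
```

```text
clock: 21.78
position: [0.6492, -0.058, 0.0067]
ee_rot: [0.706, -0.046, 0.706, 0.046]
contact_force: [0.3, 0.9, 0.3]
width: -0.0003
clock: 22.02
position: [0.6464, -0.0584, 0.0062]
ee_rot: [0.706, -0.046, 0.706, 0.046]
contact_force: [0.7, -0.3, 0.1]
width: 0.0
clock: 22.28
position: [0.6434, -0.0587, 0.0061]
ee_rot: [0.705, -0.046, 0.706, 0.046]
contact_force: [0.7, -0.2, 0.5]
width: 0.0001
```

```bash
python3 -m crank '[[0,0,-0.2,0,0,0,0],[0,0,-0.4,0,0,0,0]]';python3 -m crank '[[0,0,-0.2,0,0,0,0],[0,0,-0.4,0,0,0,0]]';python3 -m crank '[[0,0,-0.2,0,0,0,0],[0,0,-0.4,0,0,0,0]]'; python3 - <<'E'
from h import *
s=st()
im=eyes.get_image('wrist');cv2.imwrite('pics/w18.png',im['color'])
E
```

```text
clock: 22.52
position: [0.6399, -0.0593, 0.0062]
ee_rot: [0.706, -0.046, 0.705, 0.046]
contact_force: [1.5, 0.1, 0.1]
width: -0.0001
clock: 22.78
position: [0.637, -0.0599, 0.0065]
ee_rot: [0.707, -0.046, 0.705, 0.046]
contact_force: [2.5, -0.5, -0.1]
width: -0.0
clock: 23.02
position: [0.6324, -0.0607, 0.0064]
ee_rot: [0.706, -0.046, 0.705, 0.046]
contact_force: [3.4, -1.8, -1.0]
width: 0.0003
t 23.02 p [ 0.6324 -0.0607  0.0064] zaxis 7.5 tilt -1.0 F [ 3.4  -1.77 -1.01] M [-0.19 -0.6   0.06] w 0.0003 q6 [-0.2   0.55  1.66 -0.    0.92 -0.33]
```

View pics/w18.png

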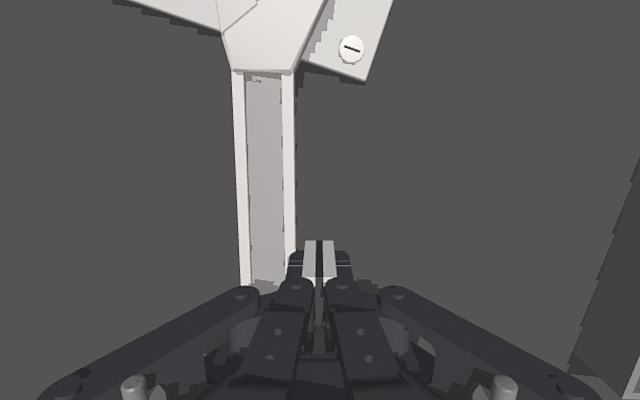

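```bash
for i in 1; do python3 -m crank '[[0,-0.05,-0.35,1.25,0,0,0],[0,-0.09,-0.69,2.5,0,0,0],[0,-0.12,-1.04,3.75,0,0,0],[0,-0.145,-1.39,5,0,0,0]]'; done; python3 -m crank '[[0,-0.05,-0.35,1.25,0,0,0],[0,-0.09,-0.69,2.5,0,0,0],[0,-0.12,-1.04,3.75,0,0,0],[0,-0.145,-1.39,5,0,0,0]]'; python3 -c "
from h import *
s=st();M=rot(s['ee_rot']);print(M.T@(np.array([.5884,.0936,0])-s['position']), M.T@s['contact_force'])
im=eyes.get_image('wrist');cv2.imwrite('pics/w19.png',im['color'])"
```

```text
clock: 23.58
position: [0.6183, -0.0639, 0.0064]
ee_rot: [0.707, -0.015, 0.707, 0.014]
contact_force: [3.6, -3.5, -0.2]
width: 0.0001
clock: 24.08
position: [0.6044, -0.0659, 0.0064]
ee_rot: [0.707, 0.016, 0.707, -0.016]
contact_force: [3.3, -3.8, 1.1]
width: 0.0001
t 24.07 p [ 0.6044 -0.0659  0.0064] zaxis -2.6 tilt -1.0 F [ 3.26 -3.83  1.07] M [-0.64 -0.67  0.04] w 0.0001 q6 [-0.22  0.52  1.73 -0.    0.89 -0.18]
[ 0.00625886  0.15864475 -0.02323338] [-1.06282015 -3.67819008  3.43014898]
```

View pics/w19.png

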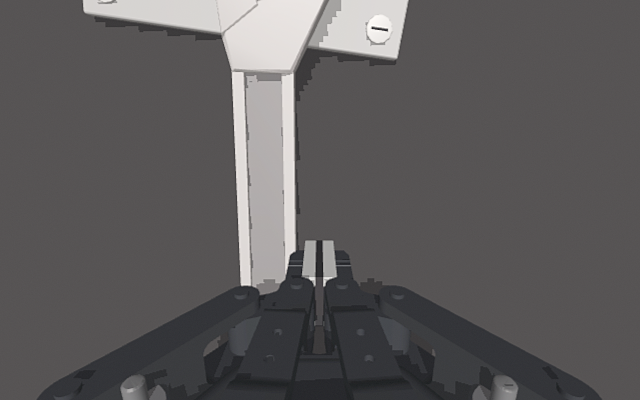

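```bash
python3 -m crank '[[0,-0.1,-0.35,1.25,0,0,0],[0,-0.14,-0.69,2.5,0,0,0],[0,-0.17,-1.04,3.75,0,0,0],[0,-0.195,-1.39,5,0,0,0]]';python3 -m crank '[[0,-0.05,-0.35,1.25,0,0,0],[0,-0.09,-0.69,2.5,0,0,0],[0,-0.12,-1.04,3.75,0,0,0],[0,-0.145,-1.39,5,0,0,0]]'; python3 -m crank '[[0,-0.05,-0.35,1.25,0,0,0],[0,-0.09,-0.69,2.5,0,0,0],[0,-0.12,-1.04,3.75,0,0,0],[0,-0.145,-1.39,5,0,0,0]]'; python3 -c "
from h import *
s=st();M=rot(s['ee_rot']);print(M.T@(np.array([.5884,.0936,0])-s['position']), M.T@s['contact_force'])
im=eyes.get_image('wrist');cv2.imwrite('pics/w20.png',im['color'])"
```

```text
clock: 24.62
position: [0.5903, -0.0668, 0.0063]
ee_rot: [0.706, 0.047, 0.705, -0.047]
contact_force: [4.8, -1.1, 0.9]
width: -0.0005
clock: 25.12
position: [0.5763, -0.0665, 0.0062]
ee_rot: [0.703, 0.078, 0.703, -0.078]
contact_force: [5.0, -2.1, 1.5]
width: -0.0
clock: 25.62
position: [0.5624, -0.0649, 0.0063]
ee_rot: [0.699, 0.108, 0.699, -0.108]
contact_force: [4.9, -1.8, 3.0]
width: 0.0
t 25.62 p [ 0.5624 -0.0649  0.0063] zaxis -17.6 tilt -1.0 F [ 4.87 -1.81  2.99] M [-0.2  -0.75 -0.03] w 0.0 q6 [-0.24  0.48  1.83 -0.    0.84  0.07]
[ 0.00624068  0.15890037 -0.02322213] [-2.99017592 -0.25345927  5.18653678]
```

View pics/w20.png

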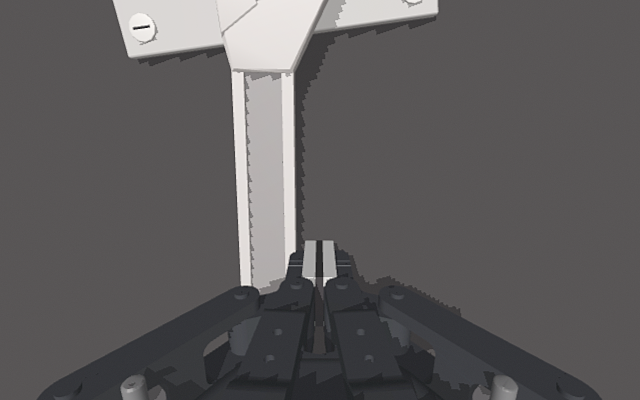

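```bash
python3 -m crank '[[-0.05,0,0,0,0,0,0],[-0.05,0,0,0,0,0,0]]'; python3 -m crank '[[0,-0.05,-0.3,1.25,0,0,0],[0,-0.09,-0.64,2.5,0,0,0],[0,-0.09,-0.64,2.5,0,0,0]]';python3 -m crank '[[0,-0.05,-0.35,1.25,0,0,0],[0,-0.09,-0.69,2.5,0,0,0],[0,-0.09,-0.69,2.5,0,0,0]]'; python3 -c "
from h import *
s=st();M=rot(s['ee_rot']);print(M.T@(np.array([.5884,.0936,0])-s['position']), M.T@s['contact_force'])
im=eyes.get_image('wrist');cv2.imwrite('pics/w21.png',im['color'])
im=eyes.get_image('top');cv2.imwrite('pics/t21.png',cv2.resize(im['color'][60:240,200:440],None,fx=3,fy=3))"
```

```text
clock: 25.92
position: [0.5616, -0.0647, 0.0063]
ee_rot: [0.698, 0.108, 0.7, -0.108]
contact_force: [2.8, -0.9, 0.8]
width: -0.0001
clock: 26.3
position: [0.555, -0.0635, 0.0064]
ee_rot: [0.696, 0.123, 0.697, -0.123]
contact_force: [1.6, -0.1, -0.9]
width: 0.0003
clock: 26.68
position: [0.5486, -0.0621, 0.0066]
ee_rot: [0.693, 0.138, 0.694, -0.138]
contact_force: [1.4, 0.4, -0.0]
width: 0.0006
t 26.68 p [ 0.5486 -0.0621  0.0066] zaxis -22.6 tilt -1.0 F [ 1.37  0.39 -0.01] M [-0.11 -0.28 -0.05] w 0.0006 q6 [-0.24  0.46  1.86 -0.    0.83  0.15]
[ 0.00658358  0.1590837  -0.0229528 ] [0.01211676 0.88317967 1.12121254]
```

View pics/t21.png

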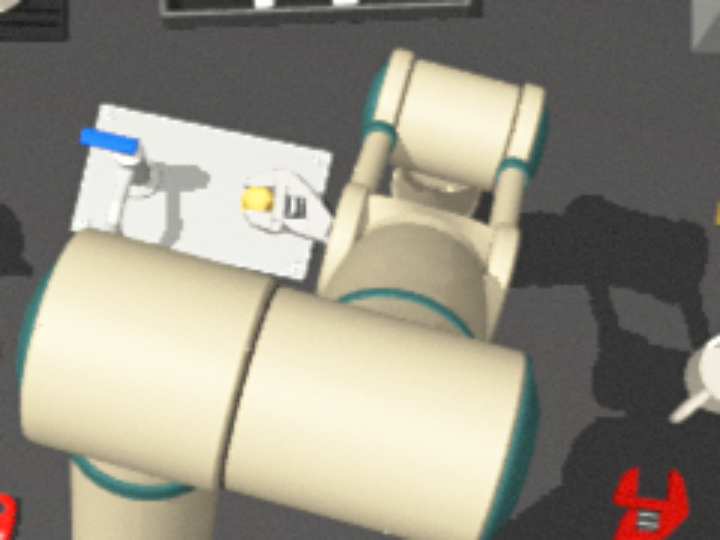

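View pics/w21.png

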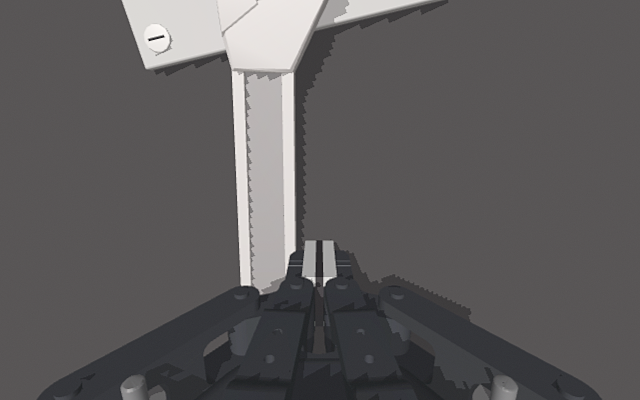

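```bash
for k in 1; do python3 -m crank '[[0,-0.02,-0.35,1.25,0,0,0],[0,-0.04,-0.69,2.5,0,0,0],[0,-0.04,-0.69,2.5,0,0,0]]'; done; python3 -m crank '[[0,-0.04,-0.35,1.25,0,0,0],[0,-0.08,-0.69,2.5,0,0,0],[0,-0.08,-0.69,2.5,0,0,0]]'; python3 -m crank '[[0,-0.04,-0.35,1.25,0,0,0],[0,-0.08,-0.69,2.5,0,0,0],[0,-0.08,-0.69,2.5,0,0,0]]'
```

```text
clock: 27.15
position: [0.5423, -0.0601, 0.0067]
ee_rot: [0.69, 0.153, 0.691, -0.153]
contact_force: [0.8, -1.0, 0.3]
width: -0.0
clock: 27.52
position: [0.5357, -0.0578, 0.0067]
ee_rot: [0.687, 0.168, 0.687, -0.168]
contact_force: [1.3, -2.8, 0.9]
width: 0.0002
clock: 27.9
position: [0.5292, -0.0552, 0.0067]
ee_rot: [0.683, 0.183, 0.683, -0.183]
contact_force: [0.9, -3.8, 0.7]
width: 0.0001
```

```bash
python3 -m crank '[[0,-0.1,-0.35,1.25,0,0,0],[0,-0.14,-0.69,2.5,0,0,0],[0,-0.14,-0.69,2.5,0,0,0]]'; python3 -m crank '[[0,-0.04,-0.35,1.25,0,0,0],[0,-0.04,-0.35,1.25,0,0,0]]';  python3 -m crank '[[0,-0.04,-0.35,1.25,0,0,0],[0,-0.04,-0.35,1.25,0,0,0]]'; python3 -c "
from h import *
s=st();M=rot(s['ee_rot']);print(M.T@(np.array([.5884,.0936,0])-s['position']), M.T@s['contact_force'])
im=eyes.get_image('wrist');cv2.imwrite('pics/w22.png',im['color'])"
```

```text
clock: 28.28
position: [0.5227, -0.0527, 0.0067]
ee_rot: [0.679, 0.198, 0.679, -0.198]
contact_force: [2.1, -1.1, -0.0]
width: -0.0002
clock: 28.52
position: [0.5196, -0.0513, 0.0067]
ee_rot: [0.676, 0.206, 0.677, -0.206]
contact_force: [2.1, -1.6, 0.4]
width: -0.0003
clock: 28.78
position: [0.5165, -0.0497, 0.0067]
ee_rot: [0.674, 0.213, 0.674, -0.213]
contact_force: [1.7, -1.8, 2.0]
width: -0.0001
t 28.77 p [ 0.5165 -0.0497  0.0067] zaxis -35.1 tilt -1.0 F [ 1.67 -1.77  2.  ] M [-0.33 -0.36 -0.02] w -0.0001 q6 [-0.23  0.42  1.93  0.    0.79  0.38]
[ 0.0067145   0.15863415 -0.02345584] [-1.99659759 -0.48851771  2.38432491]
```

View pics/w22.png

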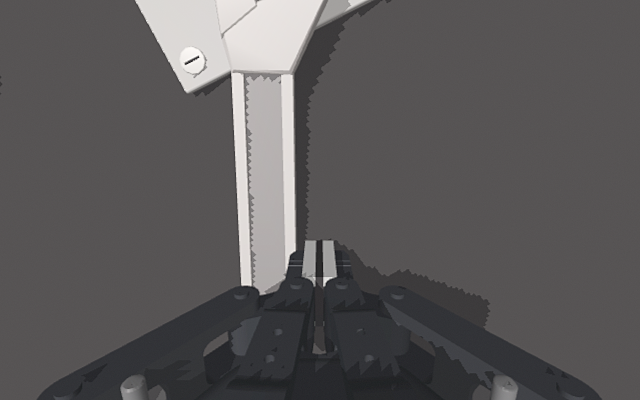

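Steady push of 2-2.4 N, handle following. I continue in small steps, watching for the stop.

```bash
python3 -m crank '[[0,-0.05,-0.35,1.25,0,0,0],[0,-0.05,-0.35,1.25,0,0,0]]';  python3 -m crank '[[0,-0.04,-0.35,1.25,0,0,0],[0,-0.04,-0.35,1.25,0,0,0]]'; python3 -m crank '[[0,-0.04,-0.35,1.25,0,0,0],[0,-0.04,-0.35,1.25,0,0,0]]'; python3 -c "
from h import *
s=st();M=rot(s['ee_rot']);print(M.T@s['contact_force'])"
```

```text
clock: 29.08
position: [0.5134, -0.0482, 0.0067]
ee_rot: [0.672, 0.22, 0.672, -0.22]
contact_force: [3.2, -2.0, 1.0]
width: -0.0003
clock: 29.32
position: [0.5102, -0.0464, 0.0067]
ee_rot: [0.669, 0.228, 0.67, -0.228]
contact_force: [2.7, -2.4, 1.2]
width: 0.0003
clock: 29.58
position: [0.5071, -0.0446, 0.0067]
ee_rot: [0.667, 0.235, 0.667, -0.235]
contact_force: [1.3, -3.7, 1.4]
width: 0.0003
t 29.57 p [ 0.5071 -0.0446  0.0067] zaxis -38.8 tilt -1.0 F [ 1.32 -3.75  1.41] M [-0.44 -0.32  0.01] w 0.0003 q6 [-0.22  0.41  1.95 -0.    0.78  0.45]
[-1.41458057 -2.08941164  3.37827675]
```

```bash
python3 -m crank '[[0,-0.1,-0.3,1.25,0,0,0],[0,-0.1,-0.3,1.25,0,0,0]]'; python3 -c "
from h import *
s=st();M=rot(s['ee_rot']);print(M.T@s['contact_force'])"; python3 -m crank '[[0,-0.05,-0.3,1.25,0,0,0],[0,-0.05,-0.3,1.25,0,0,0]]'; python3 -c "
from h import *
s=st();M=rot(s['ee_rot']);print(M.T@s['contact_force'])
im=eyes.get_image('wrist');cv2.imwrite('pics/w23.png',im['color'])"
```

```text
clock: 29.82
position: [0.5045, -0.0433, 0.0067]
ee_rot: [0.664, 0.242, 0.664, -0.242]
contact_force: [2.7, -1.5, 0.5]
width: -0.0001
t 29.82 p [ 0.5045 -0.0433  0.0067] zaxis -40.1 tilt -1.0 F [ 2.75 -1.51  0.49] M [-0.18 -0.51 -0.08] w -0.0001 q6 [-0.22  0.41  1.96  0.    0.77  0.48]
[-0.49473804  0.61286147  3.07669672]
clock: 30.08
position: [0.5019, -0.0418, 0.0067]
ee_rot: [0.662, 0.25, 0.662, -0.249]
contact_force: [4.1, 0.5, -0.0]
width: -0.0001
t 30.07 p [ 0.5019 -0.0418  0.0067] zaxis -41.3 tilt -1.0 F [ 4.07  0.46 -0.03] M [-0.13 -0.5  -0.03] w -0.0001 q6 [-0.22  0.41  1.96  0.    0.77  0.5 ]
[0.02633766 3.0301277  2.75213027]
```

View pics/w23.png

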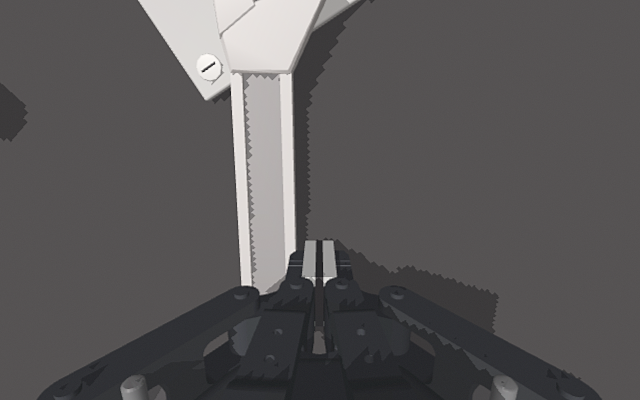

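```bash
python3 -m crank '[[0,0.02,-0.35,1.25,0,0,0],[0,0.02,-0.35,1.25,0,0,0]]'; python3 -c "
from h import *
s=st();M=rot(s['ee_rot']);print(M.T@s['contact_force'])"; python3 -m crank '[[0,-0.02,-0.35,1.1,0,0,0],[0,-0.02,-0.35,1.1,0,0,0]]'; python3 -c "
from h import *
s=st();M=rot(s['ee_rot']);print(M.T@s['contact_force'])"
```

```text
clock: 30.38
position: [0.499, -0.0397, 0.0067]
ee_rot: [0.659, 0.256, 0.659, -0.257]
contact_force: [2.5, -2.9, 0.7]
width: 0.0001
t 30.38 p [ 0.499  -0.0397  0.0067] zaxis -42.5 tilt -1.0 F [ 2.46 -2.92  0.72] M [-0.38 -0.28 -0.03] w 0.0001 q6 [-0.22  0.4   1.97 -0.    0.77  0.52]
[-0.71924328 -0.49399536  3.78631212]
clock: 30.62
position: [0.4961, -0.0375, 0.0067]
ee_rot: [0.656, 0.263, 0.657, -0.263]
contact_force: [1.3, -4.5, 1.4]
width: -0.0
t 30.62 p [ 0.4961 -0.0375  0.0067] zaxis -43.6 tilt -1.0 F [ 1.32 -4.45  1.36] M [-0.64 -0.18  0.02] w -0.0 q6 [-0.22  0.4   1.98 -0.    0.77  0.55]
[-1.36291467 -2.31637379  4.02529957]
```

```bash
python3 -m crank '[[0,-0.08,-0.2,0.8,0,0,0],[0,-0.08,-0.2,0.8,0,0,0]]'; python3 -c "
from h import *
s=st();M=rot(s['ee_rot']);print(M.T@s['contact_force'])"; python3 -m crank '[[0,-0.03,-0.2,0.7,0,0,0],[0,-0.03,-0.2,0.7,0,0,0]]'; python3 -c "
from h import *
s=st();M=rot(s['ee_rot']);print(M.T@s['contact_force'])
im=eyes.get_image('wrist');cv2.imwrite('pics/w24.png',im['color'])"
```

```text
clock: 30.88
position: [0.4946, -0.0366, 0.0067]
ee_rot: [0.654, 0.267, 0.655, -0.268]
contact_force: [1.9, -4.0, 0.7]
width: -0.0001
t 30.88 p [ 0.4946 -0.0366  0.0067] zaxis -44.5 tilt -1.0 F [ 1.92 -3.97  0.68] M [-0.52 -0.3  -0.03] w -0.0001 q6 [-0.21  0.4   1.98  0.    0.76  0.56]
[-0.67688394 -1.49298502  4.14909288]
clock: 31.12
position: [0.4929, -0.0354, 0.0067]
ee_rot: [0.653, 0.271, 0.653, -0.271]
contact_force: [1.5, -4.4, 1.1]
width: -0.0003
t 31.12 p [ 0.4929 -0.0354  0.0067] zaxis -45.1 tilt -1.0 F [ 1.5  -4.36  1.12] M [-0.57 -0.28  0.02] w -0.0003 q6 [-0.21  0.4   1.98 -0.    0.76  0.58]
[-1.11735663 -2.01433711  4.15085916]
```

View pics/w24.png

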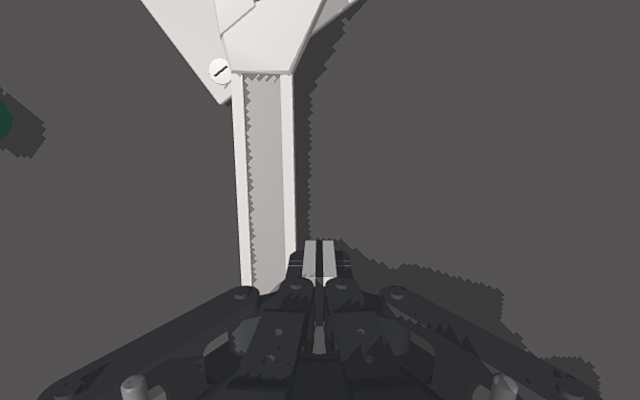

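```bash
python3 -m crank '[[0,-0.06,-0.2,0.7,0,0,0],[0,-0.06,-0.2,0.7,0,0,0]]'; python3 -c "
from h import *
s=st();M=rot(s['ee_rot']);print(M.T@s['contact_force'])"; python3 -m crank '[[0,-0.05,-0.2,0.7,0,0,0],[0,-0.05,-0.2,0.7,0,0,0]]'; python3 -c "
from h import *
s=st();M=rot(s['ee_rot']);print(M.T@s['contact_force'])"
```

```text
clock: 31.42
position: [0.4913, -0.0342, 0.0067]
ee_rot: [0.651, 0.276, 0.651, -0.275]
contact_force: [2.9, -1.7, 1.9]
width: 0.0
t 31.43 p [ 0.4913 -0.0342  0.0067] zaxis -45.9 tilt -1.0 F [ 2.87 -1.73  1.85] M [-0.41 -0.41 -0.04] w 0.0 q6 [-0.21  0.39  1.99  0.    0.76  0.59]
[-1.85055782  0.85470012  3.23569608]
clock: 31.68
position: [0.4896, -0.0331, 0.0067]
ee_rot: [0.65, 0.28, 0.649, -0.279]
contact_force: [4.1, -0.7, 0.4]
width: 0.0004
t 31.68 p [ 0.4896 -0.0331  0.0067] zaxis -46.6 tilt -1.0 F [ 4.14 -0.73  0.44] M [-0.35 -0.52 -0.05] w 0.0004 q6 [-0.21  0.39  1.99  0.    0.76  0.6 ]
[-0.4401566   2.50552531  3.37290915]
```

```bash
python3 -m crank '[[0,0.03,-0.2,0.7,0,0,0],[0,0.03,-0.2,0.7,0,0,0]]'; python3 -c "
from h import *
s=st();M=rot(s['ee_rot']);print(M.T@s['contact_force'])"; python3 -m crank '[[0,0,-0.2,0.7,0,0,0],[0,0,-0.2,0.7,0,0,0]]'; python3 -c "
from h import *
s=st();M=rot(s['ee_rot']);print(M.T@s['contact_force'])
im=eyes.get_image('scene');np.save('pics/s25.npy',im,allow_pickle=True);cv2.imwrite('pics/s25.png',cv2.resize(im['color'][200:320,300:480],None,fx=4,fy=4,interpolation=cv2.INTER_CUBIC))"
```

```text
clock: 31.92
position: [0.4881, -0.0317, 0.0067]
ee_rot: [0.648, 0.283, 0.648, -0.283]
contact_force: [2.0, -3.5, 1.4]
width: -0.0001
t 31.93 p [ 0.4881 -0.0317  0.0067] zaxis -47.2 tilt -1.0 F [ 1.97 -3.47  1.38] M [-0.46 -0.38 -0.01] w -0.0001 q6 [-0.21  0.39  2.   -0.    0.76  0.62]
[-1.38269094 -0.91158248  3.88638282]
clock: 32.17
position: [0.4866, -0.0303, 0.0066]
ee_rot: [0.646, 0.287, 0.646, -0.287]
contact_force: [1.8, -3.9, 0.0]
width: 0.0
t 32.17 p [ 0.4866 -0.0303  0.0066] zaxis -47.9 tilt -1.0 F [ 1.8  -3.94  0.04] M [-0.7  -0.24  0.02] w 0.0 q6 [-0.2   0.39  2.   -0.    0.75  0.63]
[-0.03645184 -1.30218629  4.13186721]
```

View pics/s25.png

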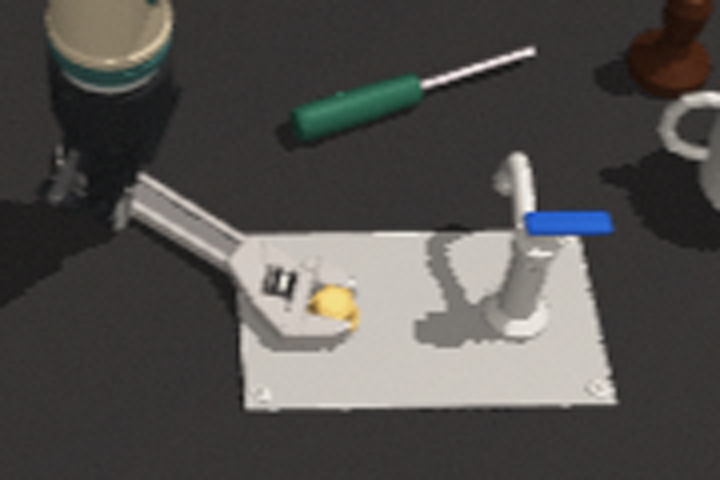

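```bash
python3 -m crank '[[0,-0.07,-0.2,0.7,0,0,0],[0,-0.07,-0.2,0.7,0,0,0]]'; python3 -c "
from h import *
s=st();M=rot(s['ee_rot']);print(M.T@s['contact_force'])"; python3 -m crank '[[0,-0.04,-0.2,0.7,0,0,0],[0,-0.04,-0.2,0.7,0,0,0]]'; python3 -c "
from h import *
s=st();M=rot(s['ee_rot']);print(M.T@s['contact_force'])"
```

```text
clock: 32.48
position: [0.485, -0.0291, 0.0067]
ee_rot: [0.644, 0.291, 0.644, -0.291]
contact_force: [1.6, -3.6, 1.8]
width: 0.0001
t 32.48 p [ 0.485  -0.0291  0.0067] zaxis -48.7 tilt -1.0 F [ 1.59 -3.64  1.79] M [-0.58 -0.28  0.01] w 0.0001 q6 [-0.2   0.39  2.    0.    0.75  0.65]
[-1.78723531 -1.20893718  3.78476658]
clock: 32.72
position: [0.4834, -0.0278, 0.0067]
ee_rot: [0.642, 0.295, 0.643, -0.295]
contact_force: [1.3, -3.8, 1.0]
width: -0.0001
t 32.73 p [ 0.4834 -0.0278  0.0067] zaxis -49.4 tilt -1.0 F [ 1.33 -3.85  1.02] M [-0.54 -0.33 -0.01] w -0.0001 q6 [-0.2   0.38  2.01  0.    0.75  0.66]
[-1.01597005 -1.49897658  3.78436007]
```

```bash
python3 -m crank '[[0,-0.06,-0.2,0.7,0,0,0],[0,-0.06,-0.2,0.7,0,0,0]]'; python3 -c "
from h import *
s=st();M=rot(s['ee_rot']);print(M.T@s['contact_force'])"; python3 -m crank '[[0,-0.05,-0.2,0.7,0,0,0],[0,-0.05,-0.2,0.7,0,0,0]]'; python3 -c "
from h import *
s=st();M=rot(s['ee_rot']);print(M.T@s['contact_force'])
im=eyes.get_image('wrist');cv2.imwrite('pics/w26.png',im['color'])"
```

```text
clock: 32.98
position: [0.482, -0.0267, 0.0067]
ee_rot: [0.641, 0.299, 0.641, -0.299]
contact_force: [2.9, -3.6, -0.1]
width: 0.0001
t 32.98 p [ 0.482  -0.0267  0.0067] zaxis -50.1 tilt -1.0 F [ 2.9  -3.59 -0.08] M [-0.44 -0.44  0.07] w 0.0001 q6 [-0.2   0.38  2.01  0.    0.75  0.67]
[ 0.08556411 -0.08120914  4.61116926]
clock: 33.22
position: [0.4806, -0.0255, 0.0068]
ee_rot: [0.639, 0.303, 0.639, -0.303]
contact_force: [3.7, -2.0, 0.0]
width: -0.0
t 33.23 p [ 0.4806 -0.0255  0.0068] zaxis -50.8 tilt -1.0 F [ 3.66 -2.03  0.01] M [-0.35 -0.65 -0.04] w -0.0 q6 [-0.2   0.38  2.01  0.    0.75  0.69]
[-0.00411087  1.54646998  3.890232  ]
```

View pics/w26.png

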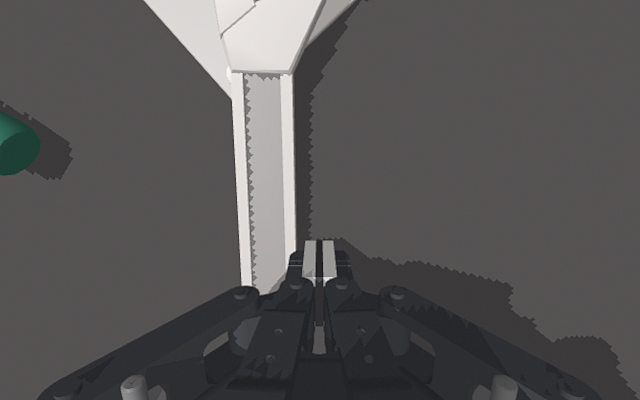

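```bash
python3 -m crank '[[0,0.02,-0.15,0.5,0,0,0],[0,0.02,-0.15,0.5,0,0,0]]'; python3 -c "
from h import *
s=st();M=rot(s['ee_rot']);print(M.T@s['contact_force'])";python3 -m crank '[[0,0,-0.15,0.5,0,0,0],[0,0,-0.15,0.5,0,0,0]]'; python3 -c "
from h import *
s=st();M=rot(s['ee_rot']);print(M.T@s['contact_force'])"
```

```text
clock: 33.52
position: [0.4795, -0.0245, 0.0068]
ee_rot: [0.638, 0.306, 0.637, -0.306]
contact_force: [3.9, -3.2, 0.2]
width: 0.0001
t 33.52 p [ 0.4795 -0.0245  0.0068] zaxis -51.2 tilt -1.0 F [ 3.91 -3.18  0.21] M [-0.51 -0.64  0.06] w 0.0001 q6 [-0.2   0.38  2.02 -0.    0.75  0.7 ]
[-0.20662335  1.05356676  4.92771579]
clock: 33.78
position: [0.4785, -0.0234, 0.0068]
ee_rot: [0.636, 0.308, 0.636, -0.309]
contact_force: [3.9, -3.9, -0.5]
width: 0.0001
t 33.77 p [ 0.4785 -0.0234  0.0068] zaxis -51.7 tilt -1.0 F [ 3.93 -3.89 -0.49] M [-0.69 -0.6  -0.03] w 0.0001 q6 [-0.19  0.38  2.02 -0.    0.74  0.71]
[0.49326457 0.67582169 5.48262589]
```

Normal force is rising (3.9, 4.9, 5.5 N) and about 62° has been swept, so I am likely on the stop. I back off and inspect.

```bash
python3 -m crank '[[0,0,0.8,0,0,0,0],[0,0,2.5,0,0,0,0],[-5,0,2.5,0,0,0,0],[-9,0,2.5,0,0,0,0]]'; python3 -m crank '[[-2,6,-2,0,0,0,0],[-2,8,-2,0,0,0,0],[-2,8,-2,0,0,0,0]]'; python3 - <<'E'
from h import *
s=st()
im=eyes.get_image('wrist');cv2.imwrite('pics/w27.png',im['color']);np.save('pics/w27.npy',im,allow_pickle=True)
b=rect(im,.585,.09,.023,.04,.0001);cv2.imwrite('pics/w27r.png',b[100:700])
E
```

```text
clock: 34.28
position: [0.4935, -0.0433, 0.0973]
ee_rot: [0.635, 0.309, 0.637, -0.309]
contact_force: [0.5, -0.1, -0.1]
width: 0.0
clock: 34.65
position: [0.5452, 0.0229, 0.1165]
ee_rot: [0.636, 0.308, 0.637, -0.308]
contact_force: [-0.0, -0.3, 0.0]
width: -0.0003
t 34.65 p [0.5452 0.0229 0.1165] zaxis -51.7 tilt -1.0 F [-0.04 -0.35  0.03] M [-0.08  0.01  0.  ] w -0.0003 q6 [-0.09  0.32  1.74  0.    1.08  0.82]
```

View pics/w27.png

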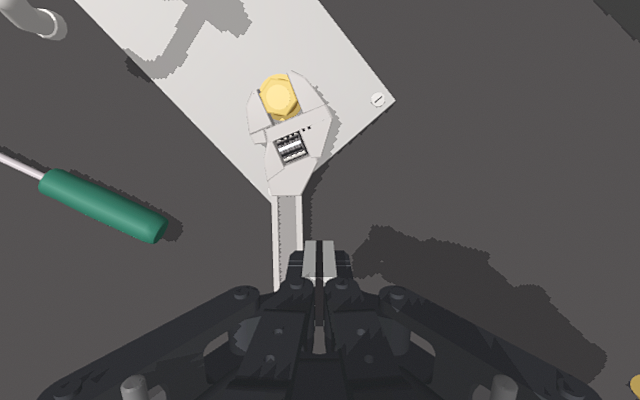

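View pics/w27r.png

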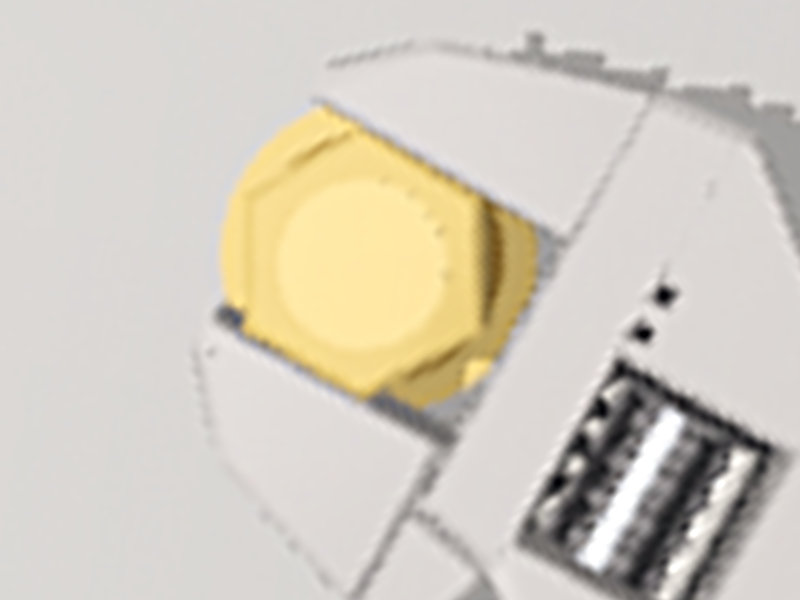

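```bash
python3 -c "
from h import *
s=manip.get_state();M=rot(s['ee_rot']);y=M[:,1];plan(np.array([.5884,.0936,.06])-y*.045,-51.7)"
```

```text
shift cm [ 5.59  3.44 -2.82] turn [ 0.01 -0.09  0.13] alt turn x +-180
```

```bash
python3 -m crank '[[2.5,3.4,-2.8,0,0,0,0],[5.5,3.4,-2.8,0,0,0,0],[5.5,3.4,-2.8,0,0,0,0],[5.5,3.4,-2.8,0,0,0,0]]'; python3 - <<'E'
from h import *
s=st()
im=eyes.get_image('wrist');np.save('pics/w28.npy',im,allow_pickle=True)
a=rect(im,.588,.092,.023,.03,.00015)
i1=np.load('pics/w7.npy',allow_pickle=True).item();b=rect(i1,.588,.092,.023,.03,.00015)
i2=np.load('pics/w15.npy',allow_pickle=True).item();c=rect(i2,.588,.092,.023,.03,.00015)
cv2.imwrite('pics/cmp.png',np.hstack([c,a]))
P=cloud(im);cv2.imwrite('pics/w28.png',im['color'])
E
```

```text
clock: 35.2
position: [0.5535, 0.0645, 0.0621]
ee_rot: [0.636, 0.309, 0.636, -0.309]
contact_force: [0.5, -1.7, 0.2]
width: 0.0001
t 35.2 p [0.5535 0.0645 0.0621] zaxis -51.8 tilt -1.0 F [ 0.48 -1.74  0.18] M [-0.   -0.    0.04] w 0.0001 q6 [-0.01  0.4   1.79 -0.    0.96  0.9 ]
```

View pics/cmp.png

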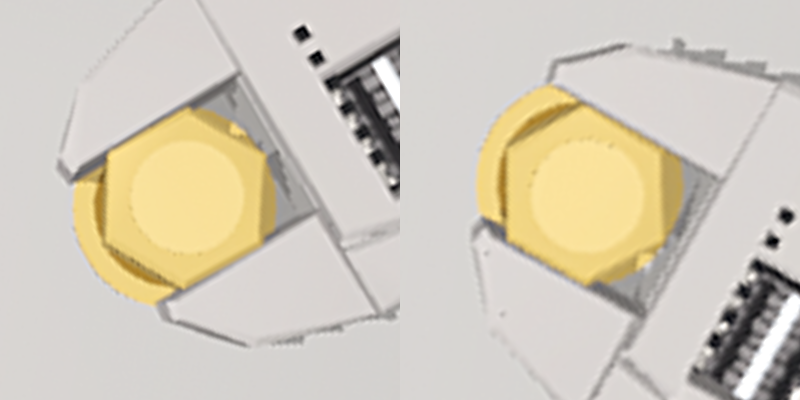

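View pics/w28.png

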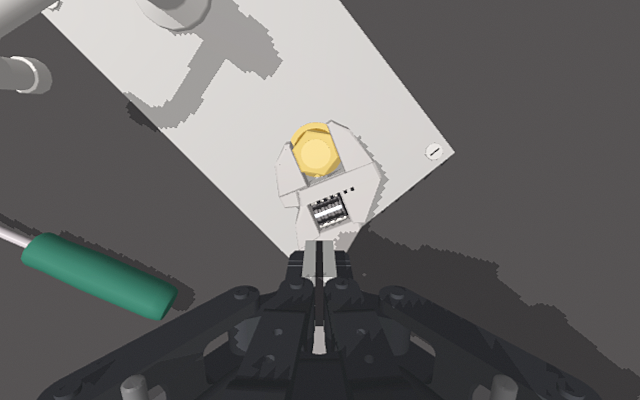

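Comparing before (left) and after (right): the jaw and throat edges turned about 62°. The hex turned about 60°, and the largest possible start angle is 60.2°. The jaws are still closed on the flats, and the throat is 16 mm from the hex axis. Retreat and hand in.

```bash
python3 -m crank '[[-4,0,0,0,0,0,0],[-9,0,0,0,0,0,0],[-9,0,0,0,0,0,0],[-9,0,0,0,0,0,0]]'; python3 - <<'E'
from h import *
st()
im=eyes.get_image('scene');cv2.imwrite('pics/s30.png',im['color'])
E
```

```text
clock: 35.75
position: [0.5535, 0.065, 0.1524]
ee_rot: [0.637, 0.309, 0.636, -0.309]
contact_force: [-0.6, -0.0, -0.4]
width: 0.0001
t 35.75 p [0.5535 0.065  0.1524] zaxis -51.8 tilt -1.0 F [-0.65 -0.01 -0.4 ] M [ 0.04  0.03 -0.03] w 0.0001 q6 [-0.01  0.3   1.67 -0.    1.17  0.9 ]
```

View pics/s30.png

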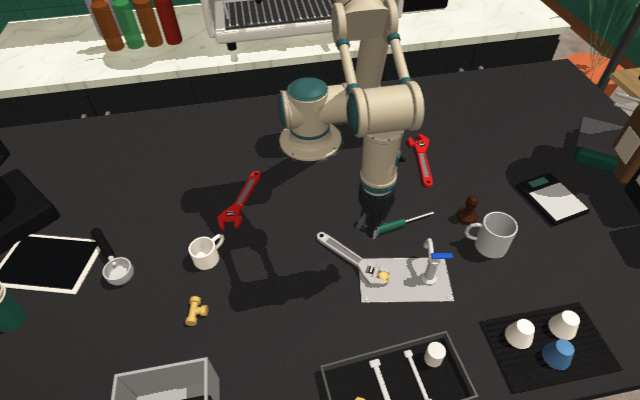

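```bash
python3 -c "
from rig import manip
print(manip.sign_off())"
```

```text
the job is handed in; nothing more can be done
None
```

I fitted the wrench over the cap, closed its jaws with the worm, swung the handle clockwise about 62°, and handed the job in at about 36 s. The sign-off gives no verdict, so whether it passed is not confirmed.

- **Jaws:** it took six drags on the worm; on the last one the drag force rose to match the press force, so the worm had stalled. The last close-up shows the jaws at about 24 mm on both flats, with the throat about 16 mm from the hex axis (17 mm is nominal).
- **Cap angle:** in the pictures the hex turned 60° ± 2°, and the furthest it could have had to turn is 60.2°. That puts it within about 2° of tight; the limit is 4°.
- **The stop:** I never felt a sharp hard stop. The push rose from about 4 N to 5.5 N over the last 3 mm, roughly 0.9 N m, which is above the 0.6 N m you said can force the jaws open. The close-up afterwards shows no opening.
- **Disagreement:** the wrench turned about 2° more than the hex, which I put down to play in the jaws.
- **Surroundings:** in the final picture the wrench rests on the cap, the bystanders look unmoved, and the arm is clear of everything.

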